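Unstack the desk goods onto their display trays

TASK

A lot of desk goods stands piled up on the prop-house shelf: a stapler on top of two tins on a long card-file box. Take the pile apart from the top down, one thing at a time and keeping each thing upright, and set every thing flat inside the white tray that has its shape: the stapler in the short narrow tray, the round tin in the round tray, the square tin in the square tray, and last the file box in the big long tray, the long things lying along their trays.

Things in the scene. Friction and masses are not known exactly. Their poses are not given: they have to be found in the camera images.
- stapler: Black desk stapler, 130 (x) x 34 (y) x 46 mm high, 0.2 kg, lying on both tins, underside 86 mm above the shelf top, roughly along the file box. Origin: centre of its underside; x along it (hinge end +x), z up. Base plate 34 mm wide, 8 mm thick; the arm above is 26 mm wide, from 24 to 46 mm up: grip it across y at the middle, fingertips above the base plate. Place: stapler_tray, either way round.
- round_tin: Closed round metal tin, 58 mm diameter, 40 mm high, 0.12 kg. Origin: centre of its underside; z up. At the start it stands on the file box, about 60 mm from the box's middle towards one end (which end varies), partly covered by the stapler. Its place is round_tray.
- square_tin: Closed square metal tin, 54 x 54 mm, 40 mm high, 0.12 kg. Origin: centre of its underside; x and y square to its sides, z up. At the start it stands on the file box about 60 mm from the middle towards the other end, turned up to 9 degrees from the box, partly covered by the stapler. Its place is square_tray; its turn in the tray is free.
- file_box: Closed grey metal card-file box with a flat top, 200 long (x) x 64 wide (y) x 46 mm high, about 0.45 kg. Origin: centre of its underside; x along it, z up. Bottom of the pile, standing on the shelf top. Grip it across its 64 mm width near the middle. Its place is box_tray; either way round.
- stapler_tray: Fixed white tray, short and narrow: outside 160 (x) x 64 (y) mm, inside 150 x 54 mm, rim 12 mm high, floor 4 mm thick (its top is 4 mm above the origin). Origin: centre of its underside on the shelf top; x along it.
- round_tray: Fixed white round tray: outside diameter 88, inside 78 mm, rim 12 mm high, floor 4 mm thick. Origin: centre of its underside.
- square_tray: Fixed white square tray: outside 84 x 84, inside 74 x 74 mm, rim 12 mm high, floor 4 mm thick. Origin: centre of its underside; x and y along its sides.
- box_tray: Fixed white tray, the biggest: outside 230 (x) x 94 (y) mm, inside 220 x 84 mm, rim 12 mm high, floor 4 mm thick. Origin: centre of its underside; x along it.

How it is judged:
By the outcome, as a careful person would: the job done as asked, in the order asked, and still so for the second after the job is handed in, with the robot touching nothing.
It also fails if it takes over 128 s, if anything falls off the work surface, if the arm or the gripper's body presses on something with over 40 N, if the wrist force passes 120 N, or if a joint passes its speed limit or range.

ROBOT

A 6-joint arm with a two-finger parallel gripper is mounted at the origin on the work surface. World frame = base frame: x ahead of the robot, y to its left, z up, the work surface at z = 0. Lengths are in m, angles in rad, forces in N, time in s.
With the tool pointing down it reaches from about 0.225 to 0.875 m from the base axis. Payload 3.4 kg.
Tool frame: the origin (TCP) lies midway between the tips of the shut fingers; the grasp point (between the pads) lies behind it (manip.grip_point_offset is the z of the grasp point in the tool frame, in m); z points along the fingers, x is the direction in which the jaws open and shut, and the axes are right-handed (so a half turn about z gives the same grasp; the last joint's range is limited). The gripper opens to 85 mm and grips with 20 to 120 N. Pads are 22 mm wide; open, the fingers measure 114 mm over their backs; the gripper's body (76 mm by 85 mm) begins 54 mm behind the grasp point. The pads swing forward as they close: fully open they stand 13 mm farther back than shut.
Start: joints at [1.03, 0.276, 1.505, -0, 1.361, -0.121], TCP at [0.234, 0.525, 0.231] pointing down, gripper open.
Joint ranges: [-2.89, 2.89], [-0.75, 2.08], [0.22, 2.7], [-1.18, 4.32], [0.11, 2.71], [-2.7, 2.7]. Speed limits (rad/s): [2.57, 2.57, 3.14, 3.14, 3.14, 3.14].

INTERFACE

Orientations are given as a unit quaternion [w, x, y, z].
In Python, from rig import manip, eyes, recognise, regions_of, mark_of gives the robot as it stands.
- The arm moves only by the shell command python3 -m inch 'ROWS' [FORCE]. ROWS is JSON, a list of rows, each a list of 5 numbers: the gripper command: -1 is shut, 1 is fully open, values between are in proportion, then the shift along the tool's x, y, z in mm, then the turn about the tool's z in degrees. A call has 1 to 20 rows; each row shifts and turns the pose as measured when the row begins, along the tool's axes as they then stand; what a row does not reach is not made up. A row lasts 1/12 s, in which the tool goes at most 41.7 mm and 7.16 degrees, less where a joint would pass 70% of its speed; a pose out of reach is approached as far as the arm can. A call with a gripper value outside its range is refused whole. The fingers move at their own pace and stop on an object; FORCE is the grip in N (left out, the last holds). Time passes only in rows, so rows that do not move let the fingers close. It gives the time, the measured TCP pose, the force and the opening at its end, in the units of the state.
- manip.get_state(): the state, without advancing time (a new reading comes with each control period).
- eyes.get_image(name): name is "scene" or "top" or "wrist"; returns a dict with "frame" (384x512x3 uint8, red, green, blue), "K" (3x3 intrinsics, pixels), "rvec" (rotation vector, rad) and "tvec" (3), from world to camera coordinates, as OpenCV has them; the wrist camera has in their place "mount" (4x4, takes a point from camera to tool coordinates, whose origin is the TCP and whose axes are the tool frame's). Camera axes: x right, y down, z forward; pixel columns grow to the right and rows downward; lengths in m; the calibration is good to about 2 mm. A picture is of the moment at which its call begins: read the wrist's pose just before it. There is no depth.
- manip.sign_off(): hands the job in, once; it reports no verdict.
Trained networks look in a picture, given as the dict that the camera call returned (one of the last four; its "shot" number tells which), for a name from the list of things; names that differ only in an ending like _2 or _b are one class to them, and where a whole thing is asked for, a point or a joint stands for the part that bears it (a point fixed in the world has none). Each returns a list of dicts, best first, with "confidence" (0 to 1); they miss things now and then, are a little off and sometimes report something else, mostly with a low value. They report only what shows in the picture. A call takes as long as a camera call.
- recognise(picture, target): "bbox" ([left, top, width, height] in pixels, round what is visible of it).
- regions_of(picture, target): "mask" (384x512 bool, what is visible of it) and "bbox" ([left, top, width, height] in pixels, round what is visible of it).
- mark_of(picture, target): "point" ([row, column] in pixels: a listed point, or the origin of a listed thing).
The state is a dict: "clock": time; "qpos": joint angles; "qd": joint speeds; "effort": joint torques, N m; "position": TCP position; "ee_rot": TCP orientation; "contact_force": force on the tool from outside, world axes, zero at the start; "moment": the same for the moment, N m; "width": finger opening in m.
Only numpy, scipy, OpenCV 4.12 (cv2) and the standard library are available. Lean on these libraries where they do the work, as an engineer would, in place of code of your own. Each camera call takes 0.05 s, during which the arm holds its last target.

## Working session

There is one attempt and no reset: what is moved stays moved. The work goes in short steps, Python scripts to look and compute and a shell command to move; the robot and the scene stay as the last step left them, time stands still between calls to the robot, and variables do not carry over. Pictures are saved under pics/ and viewed, and the job is handed in when it is done.

```bash
ls; mkdir -p pics
python3 - <<'E'
from rig import manip, eyes, recognise, regions_of, mark_of
import cv2
print(manip.get_state(), manip.grip_point_offset)
for n in ["scene","top","wrist"]:
    p=eyes.get_image(n); cv2.imwrite(f"pics/a_{n}.png",p["frame"][:,:,::-1])
    print(n,{k:v for k,v in p.items() if k!="frame"})
E
```

```text
pics
{'clock': 0.0, 'qpos': array([ 1.03000156e+00,  2.76596643e-01,  1.50616889e+00,  1.10036345e-05,
        1.36071475e+00, -1.21026075e-01]), 'qd': array([-0.00142518,  0.0017357 ,  0.00071129,  0.00164055, -0.00156832,
       -0.00018136]), 'effort': array([ 1.08872693e-03, -4.16784418e+01, -2.45808470e+01,  1.19578926e-04,
        1.09255532e-02,  1.30083941e-05]), 'position': array([0.23406975, 0.52459729, 0.23042454]), 'ee_rot': array([ 4.09502179e-04,  8.38913014e-01,  5.44264700e-01, -8.50364368e-04]), 'contact_force': array([0.64112846, 0.27342672, 0.51115132]), 'moment': array([ 0.02976457,  0.01550657, -0.00430685]), 'width': 0.08513671681960314} -0.0187
scene {'K': array([[386.34750389,   0.        , 251.63417176],
       [  0.        , 386.34750389, 193.38093986],
       [  0.        ,   0.        ,   1.        ]]), 'rvec': array([ 2.01426715,  1.51339544, -0.5813165 ]), 'tvec': array([-0.12900513, -0.29968839,  1.49170538]), 'shot': 1}
top {'K': array([[436.22785501,   0.        , 256.91833837],
       [  0.        , 436.22785501, 194.32427185],
       [  0.        ,   0.        ,   1.        ]]), 'rvec': array([ 2.09571191, -2.1483814 ,  0.19731367]), 'tvec': array([0.01205513, 0.50582397, 1.10615476]), 'shot': 2}
wrist {'K': array([[289.82540471,   0.        , 255.93548275],
       [  0.        , 289.82540471, 195.10297752],
       [  0.        ,   0.        ,   1.        ]]), 'mount': array([[ 9.99999764e-01,  2.78428433e-04,  6.28523853e-04,
         3.11045946e-04],
       [-4.38805095e-04,  9.62340517e-01,  2.71846532e-01,
        -6.90787179e-02],
       [-5.29164166e-04, -2.71846744e-01,  9.62340412e-01,
        -1.42581050e-01],
       [ 0.00000000e+00,  0.00000000e+00,  0.00000000e+00,
         1.00000000e+00]]), 'shot': 3}
```

View pics/a_scene.png

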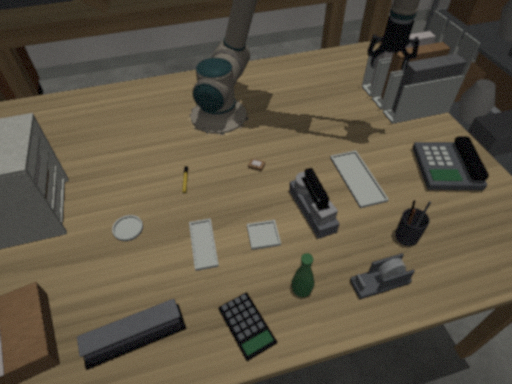

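View pics/a_top.png

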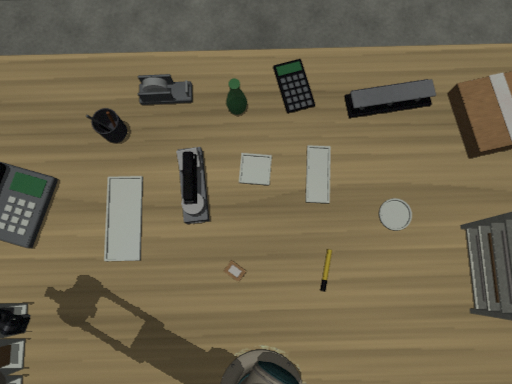

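View pics/a_wrist.png

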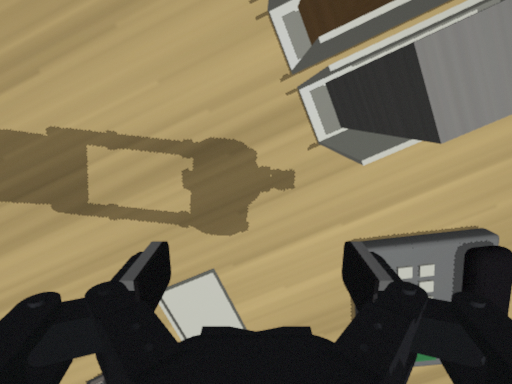

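```bash
cat > h.py <<'E'
from rig import manip, eyes, recognise, regions_of, mark_of
import cv2, numpy as np
from scipy.spatial.transform import Rotation as R
def Rq(q): return R.from_quat([q[1],q[2],q[3],q[0]]).as_matrix()
def cam(name):
    s=manip.get_state(); p=eyes.get_image(name)
    if 'mount' in p:
        T=np.eye(4); T[:3,:3]=Rq(s['ee_rot']); T[:3,3]=s['position']
        W=T@p['mount']; p['Rcw']=W[:3,:3]; p['C']=W[:3,3]
    else:
        Rm=cv2.Rodrigues(p['rvec'])[0]; p['Rcw']=Rm.T; p['C']=-Rm.T@p['tvec']
    return p
def back(p,uv,z):
    uv=np.atleast_2d(uv).astype(float)
    d=np.c_[uv,np.ones(len(uv))]@np.linalg.inv(p['K']).T@p['Rcw'].T
    t=(z-p['C'][2])/d[:,2]
    return (p['C']+d*t[:,None])[:,:2]
def proj(p,X):
    X=np.atleast_2d(X); c=(X-p['C'])@p['Rcw']; u=c@p['K'].T; return u[:,:2]/u[:,2:]
def save(p,n): cv2.imwrite(f'pics/{n}.png',p['frame'][:,:,::-1])
def rect(p,name,z):
    r=regions_of(p,name)
    out=[]
    for d in r[:2]:
        m=d['mask'].astype(np.uint8)
        c=max(cv2.findContours(m,cv2.RETR_EXTERNAL,cv2.CHAIN_APPROX_NONE)[0],key=cv2.contourArea)[:,0]
        w=back(p,c,z)*1000
        (cx,cy),(a,b),an=cv2.minAreaRect(w.astype(np.float32))
        if a<b: a,b,an=b,a,an+90
        an=(an+90)%180-90
        out.append((round(d['confidence'],2),d['bbox'],np.round([cx,cy,a,b,an],1)))
    return out
def state():
    s=manip.get_state(); Rm=Rq(s['ee_rot'])
    print('t %.2f'%s['clock'],'pos',np.round(s['position']*1000,1),'yaw x-axis %.1f'%np.degrees(np.arctan2(Rm[1,0],Rm[0,0])),'tilt %.1f'%np.degrees(np.arccos(-Rm[2,2])),'w %.1f'%(s['width']*1000),'F',np.round(s['contact_force'],1),'q6 %.2f'%s['qpos'][5],'q1 %.2f'%s['qpos'][0])
    return s
def togo(x,y,z,yaw=None,s=None):
    """shift in tool axes (mm) and turn (deg) to bring TCP to x,y,z mm, tool x-axis heading yaw"""
    s=s or manip.get_state(); Rm=Rq(s['ee_rot'])
    d=Rm.T@(np.array([x,y,z])-s['position']*1000)
    y0=np.degrees(np.arctan2(Rm[1,0],Rm[0,0]))
    t=None
    if yaw is not None: t=-((yaw-y0+90)%180-90)  # tool z is down
    print('togo',np.round(d,1),'turn',None if t is None else round(t,1))
E
python3 - <<'E'
from h import *
state()
for v in ['top','scene']:
    p=cam(v); print(v,np.round(p['C'],3))
    for n,z in [('stapler',.11),('round_tin',.086),('square_tin',.086),('file_box',.046),('stapler_tray',.012),('round_tray',.012),('square_tray',.012),('box_tray',.012)]:
        print(n,rect(p,n,z),[ (np.round(m['point'],1),round(m['confidence'],2)) for m in mark_of(p,n)[:2]])
p=cam('top');f=p['frame'][120:250,90:240];cv2.imwrite('pics/zoom.png',cv2.resize(f,None,fx=5,fy=5,interpolation=cv2.INTER_CUBIC)[:600,:,::-1])
E
```

```text
t 0.15 pos [234.2 524.7 230.6] yaw x-axis 65.9 tilt 0.1 w 85.5 F [-0.2 -0.6 -0.2] q6 -0.12 q1 1.03
top [ 0.291 -0.     1.181]
stapler [(0.93, [177.3, 152.3, 20.4, 48.5], array([5.422e+02, 1.695e+02, 1.328e+02, 3.540e+01, 4.000e-01]))] [(array([180.4, 188.5]), 0.78)]
round_tin [(0.66, [180.3, 196.8, 23.3, 16.3], array([469.7, 160.8,  55.4,  46.5, -64.2]))] [(array([205.1, 191.9]), 0.77)]
square_tin [(0.8, [175.7, 148.2, 24.5, 20.9], array([608.2, 184.7,  64. ,  38.8, -50.4]))] [(array([162.2, 191.8]), 0.47)]
file_box [(0.8, [181.5, 149.1, 28.9, 73.6], array([5.344e+02, 1.626e+02, 2.009e+02, 6.580e+01, 4.000e-01]))] [(array([187.8, 195.7]), 0.75), (array([213.1, 395.7]), 0.66)]
stapler_tray [(0.83, [305.1, 146.2, 26.5, 58.1], array([ 566.3, -167.8,  161.6,   63.4,   -4.7]))] [(array([176.1, 320.2]), 0.56)]
round_tray [(0.98, [377.7, 199.5, 34.0, 33.7], array([ 448.2, -370.7,   89.5,   84.5,   88.6]))] [(array([213., 396.]), 0.87), (array([173.9, 316.7]), 0.35)]
square_tray [(0.85, [240.8, 149.7, 31.1, 33.8], array([584.8,   4.8,  86.7,  83.7,  -6. ]))] [(array([165.8, 255.7]), 0.67)]
b
[... 547 characters left out ...]
07.6]), 0.9)]
stapler_tray [(0.68, [186.1, 218.2, 29.4, 52.7], array([ 568.4, -171. ,  168.5,   64.7,   -3.9])), (0.38, [304.2, 170.0, 25.5, 40.8], array([462.7, 211.1, 176. ,  52.3,   1.4]))] [(array([240.4, 202.2]), 0.57)]
round_tray [(0.82, [112.7, 216.9, 31.7, 27.4], array([ 452.9, -373. ,   94. ,   89.4,   44. ]))] [(array([230.5, 129.7]), 0.72)]
square_tray [(0.94, [248.6, 219.2, 33.5, 34.2], array([587.3,   2.7,  91.3,  85.9,  -6.4])), (0.64, [285.5, 180.3, 53.0, 57.6], array([526.4, 176.3, 230.1,  82.6,   6.3]))] [(array([233.6, 265. ]), 0.65)]
box_tray [(0.84, [330.0, 151.2, 56.8, 55.4], array([4.581e+02, 3.598e+02, 2.391e+02, 1.051e+02, 2.000e-01]))] [(array([180.1, 357.6]), 0.87)]
```

View pics/zoom.png

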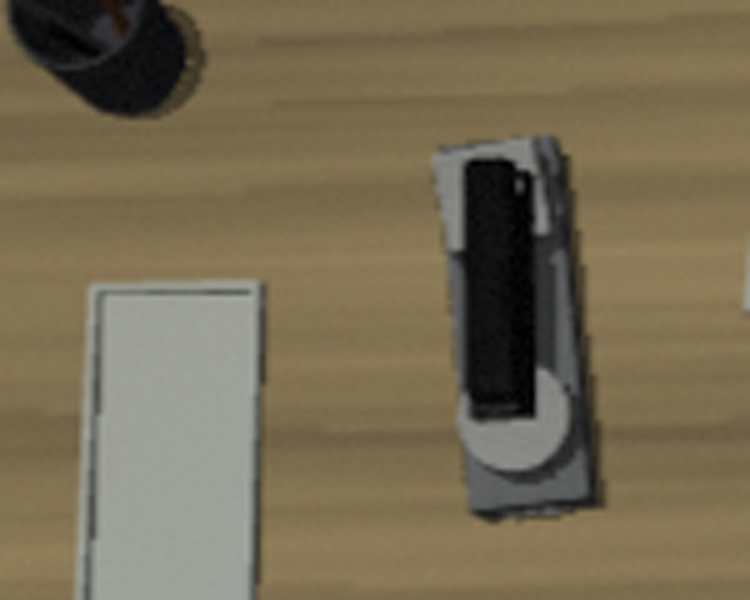

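```bash
python3 -c "
from h import *
togo(500,168,330,92)"
```

```text
togo [-217.8  388.1  -98.7] turn -26.1
```

```bash
python3 -m inch '[[1,0,0,-30,0],[1,0,0,-35,0],[1,0,0,-35,0],[1,-18,33,0,0],[1,-18,33,0,0],[1,-18,33,0,0],[1,-18,33,0,0],[1,-18,33,0,0],[1,-18,33,0,0],[1,-18,33,0,0],[1,-18,33,0,0],[1,-18,33,0,0],[1,-18,33,0,0],[1,-18,33,0,0],[1,-18,33,0,-5],[1,0,0,0,-7],[1,0,0,0,-7],[1,0,0,0,-7],[1,0,0,0,0]]' ; python3 -c "
from h import *
state()
p=cam('wrist');save(p,'b_w')
p=cam('top');save(p,'b_t')"
```

```text
clock: 3.48
position: [0.523, 0.1497, 0.335]
ee_rot: [0.002, 0.687, 0.727, 0.002]
contact_force: [0.8, -0.1, 0.0]
width: 0.0851
t 3.48 pos [523.  149.7 335. ] yaw x-axis 93.3 tilt 0.3 w 85.1 F [ 0.8 -0.1  0. ] q6 -1.48 q1 0.15
```

View pics/b_w.png

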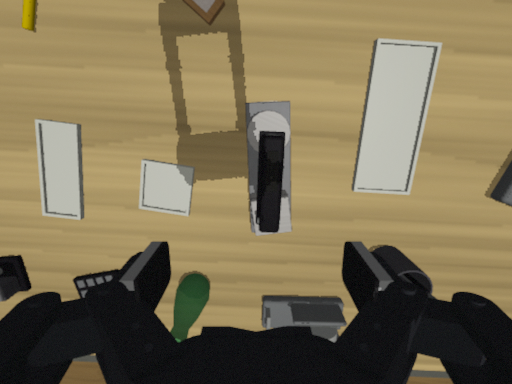

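Run:
```python
from h import *
for v in ['wrist']:
    p=cam(v); print(v,np.round(p['C'],3))
    for n,z in [('stapler',.13),('round_tin',.086),('square_tin',.086),('file_box',.046),('stapler_tray',.012),('round_tray',.012),('square_tray',.012),('box_tray',.012)]:
        print(n,rect(p,n,z))
f=p['frame'][80:250,190:350];cv2.imwrite('pics/zoom2.png',cv2.resize(f,None,fx=3.5,fy=3.5,interpolation=cv2.INTER_CUBIC)[:,:,::-1])
# line directions
for nm,a,b,z in [('boxtrayL',(378,40),(355,192),.012),('boxtrayR',(438,44),(411,194),.012),('st',(37,121),(43,217),.012),('stR',(78,125),(82,219),.012)]:
    w=back(p,[a,b],z)*1000; d=w[0]-w[1]; print(nm,np.round(w,1).tolist(),np.degrees(np.arctan2(d[1],d[0])))
```

```text
wrist [0.453 0.147 0.477]
stapler [(0.81, [254.8, 133.6, 29.6, 99.3], array([538.7, 167.4, 127.4,  31.1,   1.2]))]
round_tin [(0.97, [246.2, 111.6, 42.7, 40.3], array([474.9, 161.9,  56.7,  47.8, -75.3]))]
square_tin [(0.97, [250.4, 190.5, 40.5, 45.0], array([590. , 196.5,  63.9,  18.7,  -1.1]))]
file_box [(0.68, [245.2, 99.7, 44.7, 128.9], array([452.7, 161.6,  62.7,  27.6, -85.2]))]
stapler_tray [(0.92, [36.2, 121.5, 50.6, 96.3], array([ 566.3, -168.5,  161.4,   72.6,   -4. ]))]
round_tray []
square_tray [(0.74, [139.7, 159.6, 54.5, 57.8], array([583.9,   2.7,  88.1,  86.9,  83.6]))]
box_tray [(0.61, [349.3, 38.3, 88.9, 154.6], array([ 4.573e+02,  3.604e+02,  2.308e+02,  9.960e+01, -1.000e-01]))]
boxtrayL [[344.4, 318.3], [573.1, 318.7]] -179.87995490797113
boxtrayR [[345.0, 406.2], [571.6, 412.6]] -178.37682086170284
st [[485.4, -192.3], [645.3, -206.9]] 174.7969446658857
stR [[488.1, -129.4], [645.5, -140.8]] 175.83611193034102
```

View pics/zoom2.png

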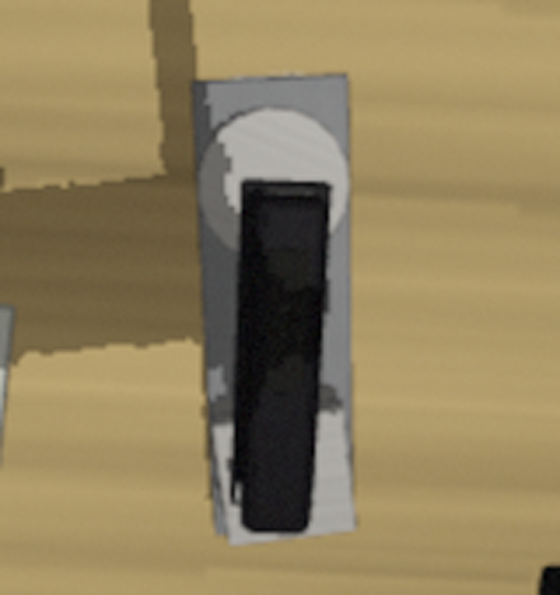

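View pics/b_t.png

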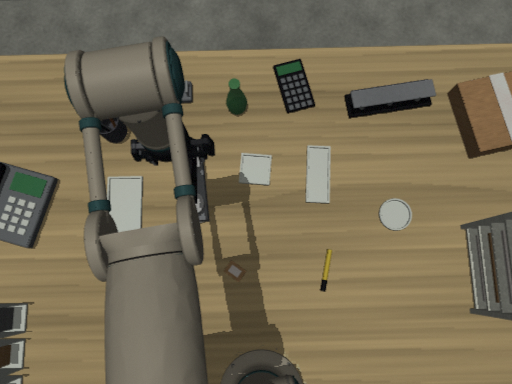

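Run:
```python
from h import *
p=cam('wrist')
def b(pts,z): return np.round(back(p,[(190+x/3.5,80+y/3.5) for x,y in pts],z)*1000,1).tolist()
print('stapler top TL,TR,BR,BL', b([(243,185),(330,185),(308,530),(243,530)],.132))
print('box TL,TR, R mid, L mid', b([(193,80),(348,74),(351,360),(205,330)],.046))
print('tin BR, R top, BL, L top', b([(355,527),(342,412),(230,543),(212,425)],.086))
print('round tin top T,R,L', b([(275,107),(350,175),(200,175)],.086))
```

```text
stapler top TL,TR,BR,BL [[476.8, 152.7], [475.1, 181.7], [599.6, 184.0], [600.9, 160.1]]
box TL,TR, R mid, L mid [[442.2, 131.3], [436.3, 193.9], [554.9, 205.7], [545.2, 141.3]]
tin BR, R top, BL, L top [[616.7, 208.3], [567.1, 198.6], [626.8, 156.8], [575.6, 146.6]]
round tin top T,R,L [[451.0, 163.6], [474.0, 193.5], [477.2, 137.0]]
```

```bash
python3 -c "
from h import *
togo(538,169.5,170,92.3)"; python3 -m inch '[[1,10,8,30,1],[1,10,8,35,0],[1,0,0,35,0],[1,0,0,35,0],[1,0,0,20,0],[1,0,0,0,0]]'; python3 -c "
from h import *
state();togo(538,169.5,102,92.3)
p=cam('wrist');save(p,'c_w')"
```

```text
togo [ 18.   15.5 165.4] turn 0.9
clock: 4.58
position: [0.5428, 0.1732, 0.179]
ee_rot: [0.006, 0.694, 0.72, 0.007]
contact_force: [-0.3, -0.3, -0.1]
width: 0.0857
t 4.58 pos [542.8 173.2 179. ] yaw x-axis 92.1 tilt 1.0 w 85.7 F [-0.3 -0.3 -0.1] q6 -1.42 q1 0.19
togo [-3.6 -6.3 76.9] turn -0.2
```

View pics/c_w.png

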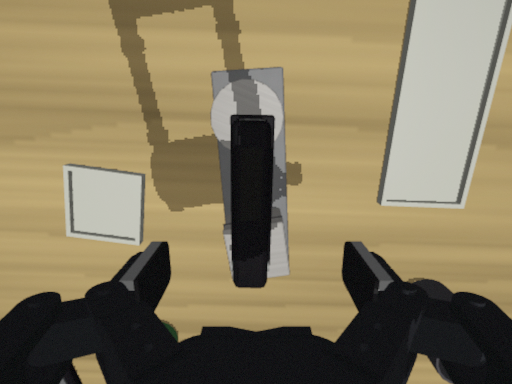

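Run:
```python
from h import *
state()
p=cam('wrist')
print(np.round(back(p,[(232,116),(273,117),(267,285),(234,285)],.132)*1000,1).tolist())
for n,z in [('stapler',.132),('square_tray',.012),('box_tray',.012)]: print(n,rect(p,n,z))
```

```text
t 4.63 pos [543.6 173.3 180.8] yaw x-axis 92.1 tilt 1.2 w 85.5 F [-1.3 -0.3 -0.3] q6 -1.42 q1 0.19
[[478.0, 156.3], [477.6, 182.3], [600.4, 184.4], [601.3, 159.4]]
stapler [(0.83, [229.0, 115.9, 45.8, 171.4], array([538.5, 169.8, 125. ,  28.1,   1.1]))]
square_tray [(0.81, [62.0, 164.5, 82.2, 79.7], array([583.4,   4.4,  88.1,  87.4,  83.9]))]
box_tray [(0.69, [375.6, 2.0, 135.4, 201.1], array([ 4.704e+02,  3.591e+02,  2.047e+02,  1.006e+02, -1.000e-01]))]
```

```bash
python3 -m inch '[[1,-3,-5,0,1],[1,0,0,20,0],[1,0,0,20,0],[1,0,0,0,0]]'; python3 -c "
from h import *
state();togo(539,170.5,102,91.4)"
```

```text
clock: 5.17
position: [0.548, 0.171, 0.1534]
ee_rot: [0.014, 0.701, 0.712, 0.019]
contact_force: [-0.4, 0.9, -0.5]
width: 0.0856
t 5.17 pos [548.  171.  153.4] yaw x-axis 90.9 tilt 2.7 w 85.6 F [-0.4  0.9 -0.5] q6 -1.40 q1 0.18
togo [ -0.7 -11.4  51. ] turn -0.5
```

```bash
python3 -m inch '[[1,0,0,0,0]]'; python3 -c "
from h import *
s=state();print(s['qpos'].round(3),s['qd'].round(3),Rq(s['ee_rot']).round(4))"
```

```text
clock: 5.25
position: [0.5483, 0.1709, 0.1548]
ee_rot: [0.015, 0.702, 0.712, 0.02]
contact_force: [0.6, -0.1, 0.5]
width: 0.0853
t 5.25 pos [548.3 170.9 154.8] yaw x-axis 90.9 tilt 2.8 w 85.3 F [ 0.6 -0.1  0.5] q6 -1.40 q1 0.18
[ 1.820e-01  3.020e-01  1.667e+00 -1.000e-03  1.122e+00 -1.403e+00] [-0.005 -0.004  0.016 -0.001  0.002  0.006] [[-0.0148  0.9987  0.0491]
 [ 0.9999  0.0145  0.0078]
 [ 0.0071  0.0492 -0.9988]]
```

```bash
python3 -m inch '[[1,0,0,0,0],[1,0,0,0,0]]'; python3 -c "
from h import *
s=state();print(s['qpos'].round(3),s['qd'].round(3),Rq(s['ee_rot']).round(4))"
```

```text
clock: 5.42
position: [0.5492, 0.1709, 0.1576]
ee_rot: [0.016, 0.702, 0.712, 0.021]
contact_force: [-0.2, -0.2, 0.5]
width: 0.0854
t 5.42 pos [549.2 170.9 157.6] yaw x-axis 90.8 tilt 3.1 w 85.4 F [-0.2 -0.2  0.5] q6 -1.40 q1 0.18
[ 1.820e-01  2.990e-01  1.664e+00 -1.000e-03  1.125e+00 -1.403e+00] [-0.    -0.015 -0.018 -0.001  0.013  0.   ] [[-0.0142  0.9985  0.0527]
 [ 0.9999  0.0138  0.0083]
 [ 0.0076  0.0528 -0.9986]]
```

```bash
cat > s.py <<'E'
from h import *
s=state(); Rm=Rq(s['ee_rot']); q=s['qpos']
print('pitch radial %.2f lateral %.2f'%tuple(np.degrees(v) for v in (Rm[:2,2]@[np.cos(q[0]),np.sin(q[0])], Rm[:2,2]@[-np.sin(q[0]),np.cos(q[0])])))
E
for i in 1 2 ; do python3 -m inch '[[1,0,0,-20,0]]' >/dev/null; python3 s.py; done
python3 -m inch '[[1,0,0,-40,0]]' >/dev/null; python3 s.py
python3 -m inch '[[1,0,0,40,0]]' >/dev/null; python3 s.py
python3 -m inch '[[1,0,0,10,0]]' >/dev/null; python3 s.py
python3 -m inch '[[1,0,-10,0,0]]' >/dev/null; python3 s.py
python3 -m inch '[[1,0,10,0,0]]' >/dev/null; python3 s.py
python3 -m inch '[[1,0,-40,0,0]]' >/dev/null; python3 s.py
python3 -m inch '[[1,0,40,0,0]]' >/dev/null; python3 s.py
```

```text
t 5.50 pos [546.2 170.2 175.5] yaw x-axis 90.8 tilt 2.7 w 85.3 F [-0.9 -1.2 -1.1] q6 -1.40 q1 0.18
pitch radial 2.71 lateral -0.08
t 5.58 pos [545.2 170.1 196.6] yaw x-axis 90.8 tilt 2.7 w 85.4 F [0.5 0.1 0.6] q6 -1.40 q1 0.18
pitch radial 2.72 lateral -0.08
t 5.67 pos [540.8 169.2 234.4] yaw x-axis 90.8 tilt 2.3 w 85.3 F [ 1.2  0.3 -0.2] q6 -1.40 q1 0.18
pitch radial 2.25 lateral -0.08
t 5.75 pos [553.  171.6 211.8] yaw x-axis 90.8 tilt 4.1 w 85.9 F [3.9 1.7 2.1] q6 -1.40 q1 0.18
pitch radial 4.12 lateral -0.08
t 5.83 pos [549.5 170.9 198.3] yaw x-axis 90.8 tilt 3.6 w 85.3 F [-2.9 -0.1 -2.1] q6 -1.40 q1 0.18
pitch radial 3.59 lateral -0.08
t 5.92 pos [542.3 171.  199. ] yaw x-axis 90.8 tilt 3.9 w 85.4 F [ 0.8 -0.3  0.8] q6 -1.40 q1 0.18
pitch radial 3.91 lateral -0.10
t 6.00 pos [548.4 171.  199.8] yaw x-axis 90.8 tilt 3.6 w 85.4 F [-0.5 -0.1  0.3] q6 -1.40 q1 0.18
pitch radial 3.62 lateral -0.07
t 6.08 pos [520.6 171.  198.7] yaw x-axis 90.7 tilt 4.3 w 85.5 F [1.4 0.8 1.1] q6 -1.39 q1 0.19
pitch radial 4.31 lateral -0.17
t 6.17 pos [517.6 167.  186.6] yaw x-axis 90.8 tilt 1.2 w 85.3 F [-16.   -2.3 -12.5] q6 -1.40 q1 0.18
pitch radial 1.19 lateral -0.03
```

```bash
for i in 1 2 3 ; do python3 -m inch '[[1,0,0,0,0]]' >/dev/null; python3 s.py; done; python3 -c "
from h import *
p=cam('scene');save(p,'d_s');p=cam('wrist');save(p,'d_w')"
```

```text
t 6.25 pos [518.1 166.2 183.8] yaw x-axis 90.8 tilt 1.2 w 85.3 F [4.2 1.1 0.9] q6 -1.40 q1 0.18
pitch radial 1.17 lateral -0.09
t 6.33 pos [513.3 165.5 181.7] yaw x-axis 90.8 tilt 0.6 w 85.1 F [-0.7 -0.5  0.6] q6 -1.40 q1 0.18
pitch radial 0.63 lateral -0.08
t 6.42 pos [514.7 165.6 182.4] yaw x-axis 90.8 tilt 0.8 w 85.1 F [ 0.3 -0.1 -0. ] q6 -1.40 q1 0.18
pitch radial 0.79 lateral -0.08
```

View pics/d_s.png

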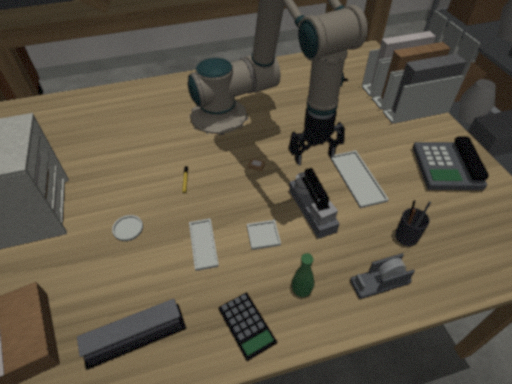

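View pics/d_w.png

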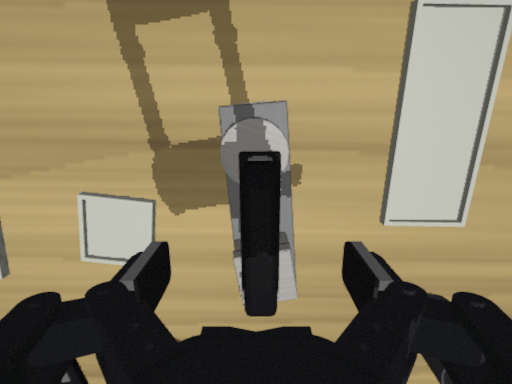

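```bash
python3 -m inch '[[1,2,8,0,0],[1,2,8,0,0],[1,0,6,12,0],[1,0,0,14,0],[1,0,0,14,0]]' >/dev/null; python3 s.py; python3 -c "
from h import *
togo(539,170.5,102,91.4)"
```

```text
t 6.93 pos [553.7 173.1 151.4] yaw x-axis 90.8 tilt 2.4 w 85.4 F [ 0.8  1.  -0.4] q6 -1.40 q1 0.18
pitch radial 2.43 lateral -0.08
togo [ -2.7 -16.8  48.7] turn -0.6
```

```bash
python3 -m inch '[[1,-1,-9,6,0],[1,-1,-9,12,0],[1,0,-4,12,0]]' >/dev/null; python3 s.py; python3 -c "
from h import *
togo(539,170.5,102,91.4)"
```

```text
t 7.18 pos [536.6 171.4 117.9] yaw x-axis 90.7 tilt 2.6 w 85.2 F [-0.5 -0.3 -0.2] q6 -1.40 q1 0.19
pitch radial 2.62 lateral -0.10
togo [-1.   1.7 16. ] turn -0.7
```

```bash
python3 -m inch '[[1,-1,1,9,0],[1,0,0,7,0]]' >/dev/null; python3 s.py; python3 -c "
from h import *
togo(539,170.5,102,91.4)
p=cam('wrist');save(p,'e_w')"
```

```text
t 7.35 pos [537.3 170.4  99.9] yaw x-axis 90.8 tilt 2.5 w 85.6 F [0.3 0.2 0.6] q6 -1.40 q1 0.18
pitch radial 2.51 lateral -0.09
togo [ 0.1  1.8 -2.1] turn -0.6
```

View pics/e_w.png

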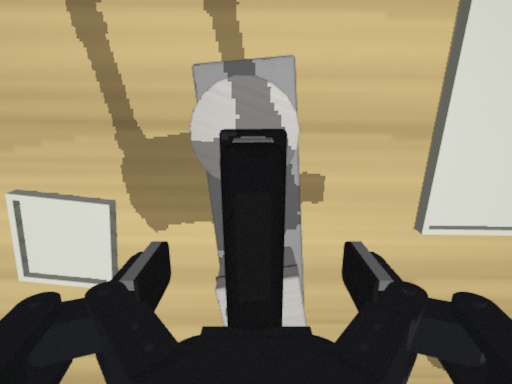

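```bash
python3 -m inch '[[-1,0,0,0,0],[-1,0,0,1,0],[-1,0,0,1,0],[-1,0,0,1,0],[-1,0,0,1,0],[-1,0,0,1,0]]' 40 >/dev/null; python3 s.py
```

```text
t 7.90 pos [539.1 170.5  95.5] yaw x-axis 90.8 tilt 2.6 w 25.6 F [-4.9 -0.3  9.6] q6 -1.40 q1 0.18
pitch radial 2.57 lateral -0.10
```

```bash
python3 -m inch '[[-1,0,0,-6,0],[-1,0,0,-12,0],[-1,0,0,-18,0],[-1,0,0,-18,0],[-1,0,0,-14,0]]' >/dev/null; python3 s.py; python3 -c "
from h import *
p=cam('wrist');save(p,'f_w')
togo(566,-168,140,85.5)"
```

```text
t 8.32 pos [532.4 169.4 162.6] yaw x-axis 90.7 tilt 2.0 w 25.5 F [ 1.3 -0.7 -1.2] q6 -1.40 q1 0.18
pitch radial 1.98 lateral -0.09
togo [-338.3   26.5   24.8] turn 5.3
```

View pics/f_w.png

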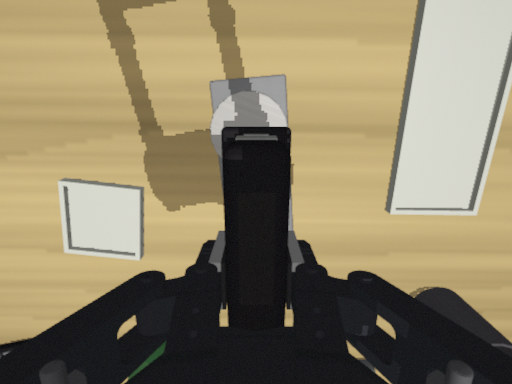

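```bash
python3 -m inch '[[-1,-10,0,0,0],[-1,-20,2,0,0],[-1,-30,2,0,1],[-1,-30,2,0,1],[-1,-30,2,0,1],[-1,-30,2,0,1],[-1,-30,2,0,1],[-1,-30,2,0,0],[-1,-30,2,0,0],[-1,-30,2,0,0],[-1,-30,0,0,0],[-1,-20,0,0,0],[-1,-10,0,0,0]]' >/dev/null; python3 s.py; python3 -c "
from h import *
p=cam('wrist');save(p,'g_w'); print(rect(p,'stapler_tray',.012))
togo(566,-168,120,85.5)"
```

```text
t 9.45 pos [ 530.7 -179.   153.2] yaw x-axis 85.9 tilt 1.6 w 25.4 F [ 0.8 -0.1 -2. ] q6 -1.97 q1 -0.46
pitch radial 1.25 lateral 1.03
[(0.68, [288.1, 133.0, 15.7, 97.4], array([ 538.1, -140.6,  103.3,    8.1,   -3.5]))]
togo [12.1 33.5 34.2] turn 0.4
```

View pics/g_w.png

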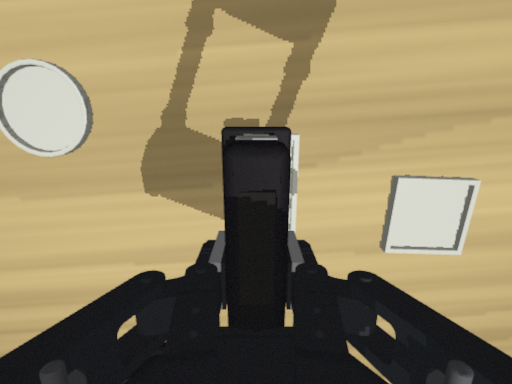

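```bash
python3 -m inch '[[-1,4,8,4,0],[-1,4,9,10,0],[-1,4,6,14,0],[-1,0,2,14,0],[-1,0,2,14,0],[-1,0,0,14,0]]' >/dev/null; python3 s.py; python3 -c "
from h import *
togo(566,-168,15,85.5)"
```

```text
t 10.05 pos [ 567.3 -158.7   81. ] yaw x-axis 86.2 tilt 2.1 w 25.5 F [ 0.2  0.1 -1.5] q6 -1.92 q1 -0.41
pitch radial 1.59 lateral 1.31
togo [-10.2  -2.9  65.8] turn 0.7
```

```bash
python3 -m inch '[[-1,-5,-3,10,1],[-1,-4,-3,14,0],[-1,0,-2,14,0]]' >/dev/null; python3 s.py; python3 -c "
from h import *
togo(566,-168,15,85.5)
p=cam('wrist');save(p,'g2_w');p=cam('scene');f=p['frame'][190:290,150:290];cv2.imwrite('pics/g2_s.png',cv2.resize(f,None,fx=5,fy=5,interpolation=cv2.INTER_CUBIC)[:,:,::-1])"
```

```text
t 10.30 pos [ 563.  -159.2   37.7] yaw x-axis 85.6 tilt 2.1 w 25.5 F [ 0.7 -0.  -2.9] q6 -1.92 q1 -0.41
pitch radial 1.49 lateral 1.48
togo [-8.9  2.9 22.7] turn 0.1
```

View pics/g2_w.png

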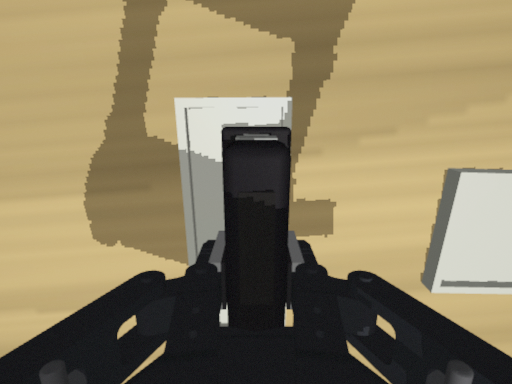

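View pics/g2_s.png

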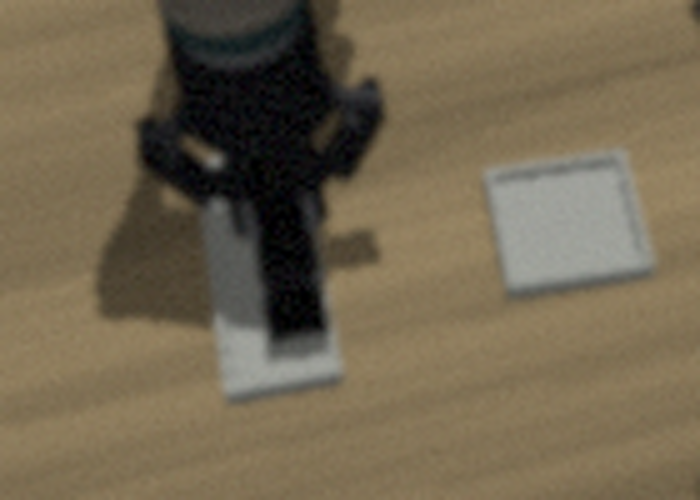

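```bash
python3 -c "
from h import *
p=cam('wrist');print(back(p,[(176,99),(292,97)],.012)*1000)"; python3 -m inch '[[-1,-5,2,-1,0],[-1,-5,2,0,0],[-1,0,0,2,0]]' >/dev/null; python3 s.py; python3 -c "
from h import *
togo(566,-168,15,85.5)"
```

```text
[[ 481.94192023 -194.02754321]
 [ 485.67188196 -131.73877763]]
t 10.70 pos [ 568.7 -168.3   38.5] yaw x-axis 85.8 tilt 2.2 w 25.3 F [ 0.1 -0.5 -1.4] q6 -1.94 q1 -0.42
pitch radial 1.57 lateral 1.52
togo [-0.3 -3.5 23.4] turn 0.3
```

```bash
python3 -m inch '[[-1,0,-3,10,0],[-1,0,-2,10,0],[-1,0,-1,4,0]]' >/dev/null; python3 s.py; python3 -c "
from h import *
togo(565,-168.5,15,85.5)"
```

```text
t 10.95 pos [ 567.9 -169.7   17.4] yaw x-axis 85.8 tilt 2.6 w 25.7 F [-0.2  2.2 -2.6] q6 -1.94 q1 -0.42
pitch radial 2.15 lateral 1.55
togo [ 1.  -3.1  2.3] turn 0.3
```

```bash
python3 -m inch '[[-1,0,-2,3,0],[-1,0,-1,2,0]]' >/dev/null; python3 s.py
```

```text
t 11.12 pos [ 566.9 -170.    14.6] yaw x-axis 85.7 tilt 2.9 w 25.7 F [-3.8  5.3 20.5] q6 -1.95 q1 -0.43
pitch radial 2.37 lateral 1.61
```

```bash
python3 -m inch '[[0,0,0,0,0],[1,0,0,-1,0],[1,0,0,-1,0],[1,0,0,-4,0],[1,0,0,-15,0],[1,0,0,-20,0],[1,0,0,-25,0],[1,0,0,-25,0],[1,0,0,-25,0],[1,0,0,-25,0],[1,0,0,-20,0]]' >/dev/null; python3 s.py; python3 -c "
from h import *
p=cam('wrist');save(p,'h_w')
print(rect(p,'stapler',.05),rect(p,'stapler_tray',.012),rect(p,'square_tray',.012))"
```

```text
t 12.03 pos [ 557.2 -171.5  183. ] yaw x-axis 85.6 tilt 2.7 w 85.5 F [0.3 0.2 1.2] q6 -1.94 q1 -0.44
pitch radial 2.21 lateral 1.63
[(0.95, [237.7, 123.7, 34.2, 125.9], array([ 565.2, -169.8,  127.7,   30.8,   -4.3]))] [(0.87, [224.1, 103.9, 61.8, 138.5], array([ 565.9, -171.2,  159.8,   64.4,   -4.1]))] [(0.96, [365.1, 144.2, 91.3, 78.9], array([ 5.835e+02, -1.000e-01,  8.960e+01,  8.560e+01,  8.390e+01]))]
```

View pics/h_w.png

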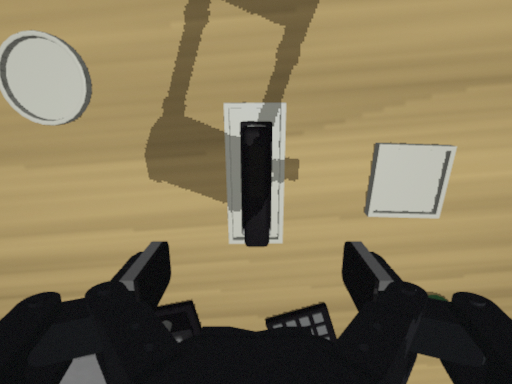

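```bash
python3 -c "
from h import *
p=cam('wrist');print(rect(p,'round_tray',.012))
togo(450,160,220,95)"
```

```text
[(0.89, [0.6, 30.2, 86.8, 97.7], array([ 450.5, -368.2,   86.7,   84.8,  -19.7]))]
togo [ 322.4 -129.3  -41.4] turn -9.4
```

```bash
python3 -m inch '[[1,15,-5,-5,0],[1,30,-12,-5,0],[1,34,-14,-5,0],[1,34,-14,-5,-2],[1,34,-14,-4,-2],[1,34,-14,-3,-2],[1,34,-14,-2,-2],[1,34,-14,0,-2],[1,30,-12,0,0],[1,15,-5,0,0],[1,8,-2,0,0],[1,0,0,0,0]]' >/dev/null; python3 s.py; python3 -c "
from h import *
p=cam('wrist');save(p,'i_w')
for n,z in [('round_tin',.086),('square_tin',.086),('file_box',.046),('box_tray',.012)]: print(n,rect(p,n,z))"
```

```text
t 13.33 pos [416.7 151.  196. ] yaw x-axis 95.9 tilt 1.3 w 85.2 F [-0.4 -0.1  0.4] q6 -1.51 q1 0.17
pitch radial 0.76 lateral 1.11
round_tin [(0.91, [231.2, 215.5, 59.4, 64.7], array([472.6, 162.8,  69.6,  56.2,   5.5])), (0.22, [375.1, 123.7, 112.7, 170.8], array([ 4.271e+02,  3.097e+02,  1.702e+02,  7.920e+01, -2.000e-01]))]
square_tin [(0.63, [238.4, 306.6, 41.4, 23.7], array([554.2, 169.1,  49.3,  27.2, -76.9]))]
file_box [(0.75, [231.2, 189.8, 62.1, 135.2], array([555. , 172.2,  85.1,  67. ,   4.5]))]
box_tray [(0.71, [375.4, 124.0, 110.9, 172.6], array([ 4.510e+02,  3.593e+02,  2.202e+02,  1.015e+02, -1.000e-01]))]
```

View pics/i_w.png

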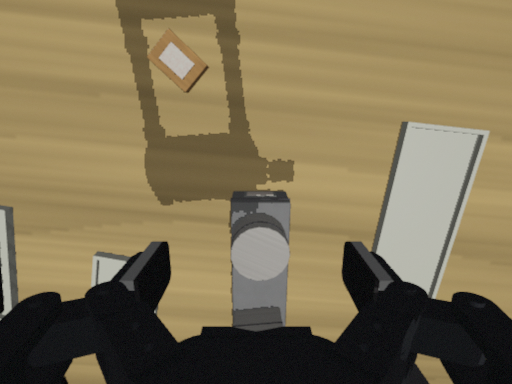

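```bash
python3 -c "
from h import *
p=cam('wrist')
print(back(p,[(231.5,250),(289,250),(260,280),(260,222)],.086)*1000)
togo(478,165.5,130,95.3)"
```

```text
[[480.66162543 133.32625051]
 [475.69715812 188.48732547]
 [511.0562677  164.0241411 ]
 [449.42975668 157.61842327]]
togo [10.3 58.6 67.7] turn 0.4
```

```bash
python3 -m inch '[[1,3,10,0,0],[1,3,14,6,0],[1,2,14,12,0],[1,0,8,14,0],[1,0,4,14,0],[1,0,0,10,0]]' >/dev/null; python3 s.py; python3 -c "
from h import *
togo(479,163,50,95)
p=cam('wrist');save(p,'j_w')
"
```

```text
t 14.13 pos [481.5 160.2 142.5] yaw x-axis 95.1 tilt 1.9 w 85.9 F [ 0.1 -0.8 -0.5] q6 -1.50 q1 0.17
pitch radial 1.63 lateral 1.00
togo [ 1.2 -4.7 92.5] turn 0.1
```

View pics/j_w.png

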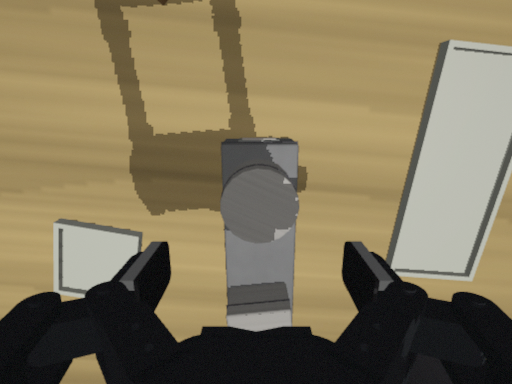

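```bash
python3 -m inch '[[1,1,-4,12,0],[1,1,-3,14,0],[1,0,-2,14,0],[1,0,-2,14,0]]' >/dev/null; python3 s.py; python3 -c "
from h import *
p=cam('wrist')
print(rect(p,'round_tin',.086)); save(p,'k_w')
togo(479,163,50,95)
"
```

```text
t 14.52 pos [477.3 161.   86.8] yaw x-axis 94.8 tilt 2.1 w 85.6 F [ 0.7 -0.4 -0.9] q6 -1.49 q1 0.17
pitch radial 1.86 lateral 0.98
[]
togo [ 1.3  3.2 35.5] turn -0.2
```

View pics/k_w.png

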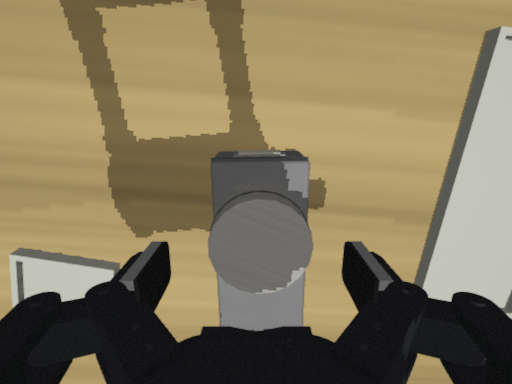

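```bash
python3 -c "
from h import *
p=cam('wrist')
print(back(p,[(209,243),(312,243),(260,292),(260,193)],.086)*1000)"; python3 -m inch '[[1,2,0,12,0],[1,0,0,12,0],[1,0,0,8,0]]' >/dev/null; python3 s.py
```

```text
[[474.73482024 136.08276213]
 [470.61705896 190.96153822]
 [503.14856289 165.86320424]
 [444.92284272 160.67449788]]
t 14.92 pos [482.6 164.   58.6] yaw x-axis 94.8 tilt 2.5 w 85.4 F [ 0.3 -0.5 -0.5] q6 -1.49 q1 0.18
pitch radial 2.30 lateral 0.97
```

```bash
python3 -m inch '[[1,0,-6,2,0],[1,0,-5,6,0],[1,0,-1,3,0]]' >/dev/null; python3 s.py; python3 -c "
from h import *
p=cam('wrist');save(p,'l_w')
togo(475,163,50,95)
"
```

```text
t 15.17 pos [472.4 163.2  47.8] yaw x-axis 94.7 tilt 2.7 w 85.4 F [-0.6  0.5  0.1] q6 -1.49 q1 0.18
pitch radial 2.47 lateral 0.97
togo [-0.4  2.6 -2.3] turn -0.3
```

View pics/l_w.png

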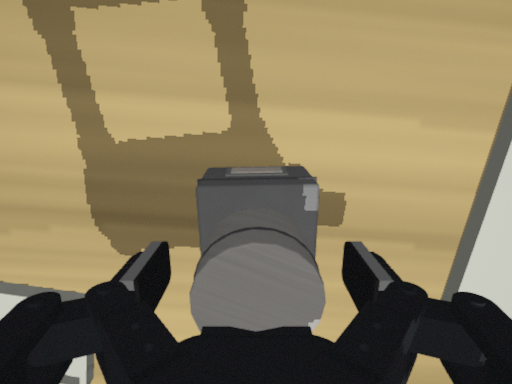

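```bash
python3 -m inch '[[-1,0,1,0,0],[-1,0,0,0,0],[-1,0,0,0,0],[-1,0,0,0,0],[-1,0,0,0,0]]' 35 >/dev/null; python3 s.py;python3 -m inch '[[-1,0,0,-4,0],[-1,0,0,-10,0],[-1,0,0,-16,0],[-1,0,0,-20,0],[-1,0,0,-24,0],[-1,0,0,-24,0]]' >/dev/null; python3 s.py; python3 -c "
from h import *
p=cam('wrist');save(p,'m_w')
togo(449.5,-370,140,95)"
```

```text
t 15.63 pos [474.2 163.5  49.2] yaw x-axis 94.7 tilt 2.8 w 57.1 F [-0.7 -0.1 -1.1] q6 -1.49 q1 0.18
pitch radial 2.61 lateral 0.97
t 16.13 pos [465.3 160.1 145.6] yaw x-axis 94.7 tilt 2.0 w 57.4 F [-0.1 -0.5 -1.1] q6 -1.48 q1 0.18
pitch radial 1.72 lateral 0.97
togo [-527.4  -62.4   -2.7] turn -0.3
```

View pics/m_w.png

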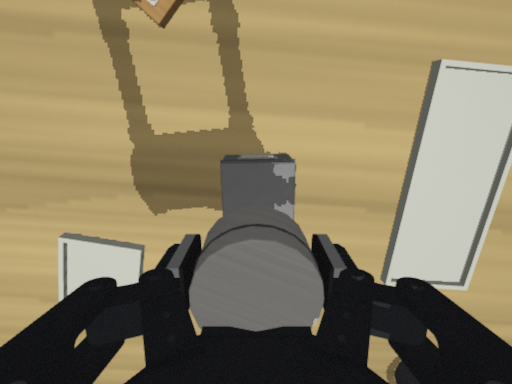

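```bash
python3 -m inch '[[-1,-12,-2,0,0],[-1,-24,-4,0,0],[-1,-32,-4,0,0],[-1,-32,-4,0,0],[-1,-32,-4,0,0],[-1,-32,-4,0,0],[-1,-32,-4,0,0],[-1,-32,-4,0,0],[-1,-32,-4,0,0],[-1,-32,-4,0,0],[-1,-32,-4,0,0],[-1,-32,-4,0,0],[-1,-32,-4,0,0],[-1,-32,-4,0,0],[-1,-32,-4,0,0],[-1,-24,-2,0,0],[-1,-12,-1,0,0],[-1,0,0,0,0]]' >/dev/null; python3 s.py; python3 -c "
from h import *
p=cam('wrist');save(p,'n_w'); print(rect(p,'round_tray',.012))
togo(449.5,-370,100,95)"
```

```text
t 17.68 pos [ 451.  -353.5  141.9] yaw x-axis 95.0 tilt 3.3 w 57.1 F [ 0.3  0.9 -1.2] q6 -2.50 q1 -0.82
pitch radial 1.14 lateral 3.13
[(0.9, [184.8, 124.8, 92.1, 93.0], array([ 445.2, -375.3,   87.3,   82.4,  -70.4]))]
togo [-20.6  -5.1  41.2] turn 0.1
```

View pics/n_w.png

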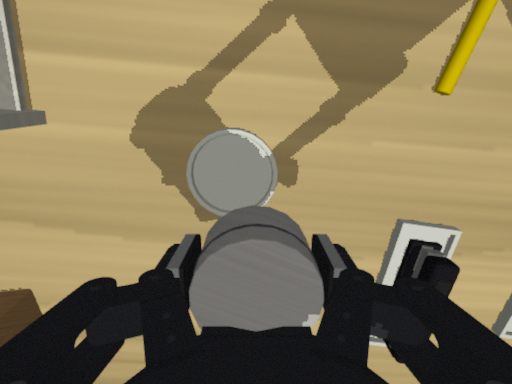

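```bash
python3 -m inch '[[-1,-8,-3,6,0],[-1,-7,-4,12,0],[-1,-4,-2,14,0],[-1,0,-1,14,0],[-1,0,0,14,0],[-1,0,0,10,0]]' >/dev/null; python3 s.py; python3 -c "
from h import *
p=cam('wrist');save(p,'o_w'); print(rect(p,'round_tray',.012))
togo(447,-372.5,10,95)"
```

```text
t 18.28 pos [ 446.2 -362.2   68. ] yaw x-axis 95.6 tilt 3.4 w 57.7 F [ 0.2 -0.2 -1.7] q6 -2.55 q1 -0.84
pitch radial 0.93 lateral 3.31
[(0.84, [175.7, 144.9, 118.1, 101.7], array([ 436.2, -378.7,   86.3,   63.7,  -68.9])), (0.46, [392.8, 260.6, 119.2, 122.0], array([ 497.3, -171.6,   74.8,   37.6,   82.7]))]
togo [-12.9  -2.5  56.9] turn 0.6
```

View pics/o_w.png

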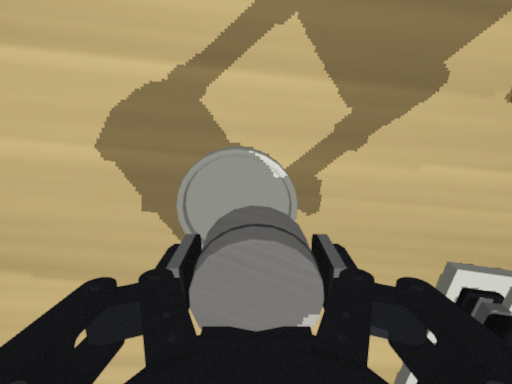

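```bash
python3 -c "
from h import *
p=cam('wrist'); w=back(p,[(178,203),(297,201),(238,147),(200,162),(280,165),(190,175),(290,180)],.012)*1000
print(w)
from scipy.optimize import least_squares
r=least_squares(lambda c:np.hypot(w[:,0]-c[0],w[:,1]-c[1])-44,[447,-372]);print(r.x,r.fun)
state()
"
```

```text
[[ 445.82923857 -414.7087794 ]
 [ 436.80174581 -330.57464284]
 [ 402.26688254 -375.5131597 ]
 [ 414.80779553 -400.31393549]
 [ 411.85716092 -345.97465474]
 [ 424.52979741 -406.79543204]
 [ 421.80271516 -337.6900198 ]]
[ 448.0055606  -371.59899514] [-0.83531679 -1.47326785  1.90585317 -0.10649929  0.30929497 -1.69278279
 -1.14667204]
t 18.43 pos [ 446.1 -362.1   68.5] yaw x-axis 95.6 tilt 3.4 w 57.2 F [ 0.1 -0.5 -0.7] q6 -2.55 q1 -0.84
```

```bash
python3 -m inch '[[-1,-5,-1,6,1],[-1,-5,-1,10,0],[-1,-2,-1,12,0],[-1,0,0,10,0]]' >/dev/null; python3 s.py; python3 -c "
from h import *
togo(448,-371.6,8,95)"
```

```text
t 18.77 pos [ 449.1 -376.7   31.9] yaw x-axis 94.6 tilt 3.6 w 57.3 F [ 0.6  0.3 -0.8] q6 -2.55 q1 -0.85
pitch radial 1.43 lateral 3.31
togo [ 4.8 -2.1 23.9] turn -0.4
```

```bash
python3 -m inch '[[-1,3,-2,8,0],[-1,2,-1,8,0]]' >/dev/null; python3 s.py; python3 -c "
from h import *
togo(448,-371.6,8,95)"
```

```text
t 18.93 pos [ 446.9 -372.6   14.2] yaw x-axis 94.6 tilt 3.6 w 57.4 F [-0.6  0.1 -1.5] q6 -2.55 q1 -0.85
pitch radial 1.51 lateral 3.30
togo [0.8 0.8 6.2] turn -0.4
```

```bash
python3 -m inch '[[-1,0,0,4,0]]' >/dev/null; python3 s.py;python3 -m inch '[[-1,0,0,3,0]]' >/dev/null; python3 s.py
```

```text
t 19.02 pos [ 446.3 -371.4    8.7] yaw x-axis 94.5 tilt 3.6 w 57.5 F [ 0.2 -0.  -1.9] q6 -2.55 q1 -0.85
pitch radial 1.37 lateral 3.30
t 19.10 pos [ 446.8 -371.4    6.2] yaw x-axis 94.6 tilt 3.6 w 57.4 F [-8.   5.4 41.4] q6 -2.55 q1 -0.85
pitch radial 1.40 lateral 3.33
```

```bash
python3 -m inch '[[-1,0,0,-1,0],[0.6,0,0,-1,0],[1,0,0,-1,0],[1,0,0,-2,0],[1,0,0,-2,0],[1,0,0,-14,0],[1,0,0,-20,0],[1,0,0,-25,0],[1,0,0,-25,0],[1,0,0,-25,0],[1,0,0,-25,0],[1,0,0,-15,0]]' >/dev/null; python3 s.py; python3 -c "
from h import *
p=cam('wrist');save(p,'q_w')
print(rect(p,'round_tin',.044),rect(p,'round_tray',.012))"
```

```text
t 20.10 pos [ 435.9 -372.5  166.4] yaw x-axis 94.6 tilt 3.5 w 85.7 F [0.5 0.4 0.2] q6 -2.54 q1 -0.87
pitch radial 0.96 lateral 3.35
[(0.85, [224.1, 164.8, 62.2, 59.3], array([ 449.1, -372.6,   64.1,   56.4,   24.8]))] [(0.96, [208.1, 143.9, 79.8, 74.3], array([ 441.2, -376.6,   86. ,   73.4,  -73.7])), (0.16, [498.7, 282.9, 13.0, 37.5], array([577.8, -45.7,  61.7,  17.2,  20.9]))]
```

View pics/q_w.png

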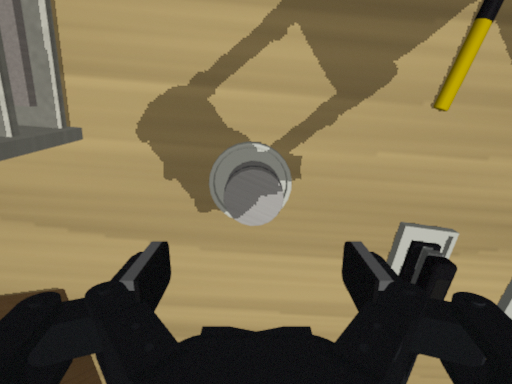

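```bash
python3 -c "
from h import *
p=cam('wrist'); print(back(p,[(254,196)],.044)*1000)
save(cam('top'),'q_t')
togo(600,177,200,101)
"
```

```text
[[ 449.27273224 -370.07790956]]
togo [533.8 209.6 -12.8] turn -6.4
```

View pics/q_t.png

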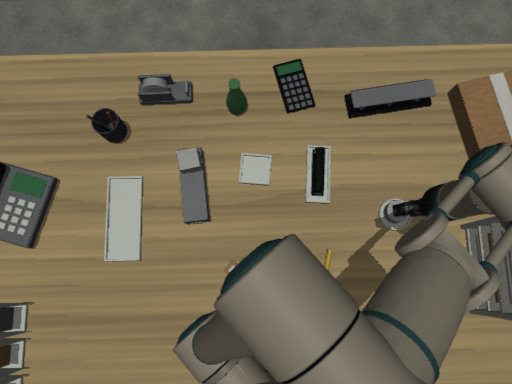

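```bash
python3 -m inch '[[1,14,5,-3,0],[1,26,8,-3,0],[1,34,11,-3,0],[1,34,11,-2,0],[1,34,11,-2,0],[1,34,11,-2,0],[1,34,11,-2,0],[1,34,11,0,0],[1,34,11,0,0],[1,34,11,0,0],[1,34,11,0,-1],[1,34,11,0,-1],[1,34,11,0,-1],[1,34,11,0,-1],[1,34,10,0,-1],[1,26,6,0,-1],[1,14,0,0,0],[1,6,0,0,0],[1,0,0,0,0]]' >/dev/null; python3 s.py; python3 -c "
from h import *
p=cam('wrist');save(p,'r_w')
for n,z in [('square_tin',.086),('file_box',.046),('square_tray',.012)]: print(n,rect(p,n,z))
togo(596,177,140,101)"
```

```text
t 21.93 pos [527.  212.7 181.2] yaw x-axis 100.8 tilt 3.0 w 85.6 F [ 0.4  0.  -0. ] q6 -1.55 q1 0.23
pitch radial 0.75 lateral 2.88
square_tin [(0.57, [164.9, 220.0, 65.2, 68.0], array([589.7, 176.6,  68.5,  56.3,  11.1]))]
file_box [(0.97, [172.4, 79.8, 75.2, 198.0], array([537.4, 171.2, 196.9,  64. ,   5.5]))]
square_tray [(0.68, [2.6, 146.2, 94.2, 95.8], array([582.9,   5. ,  89.2,  89. ,  -6. ]))]
togo [-46.6  60.   40.6] turn -0.4
```

View pics/r_w.png

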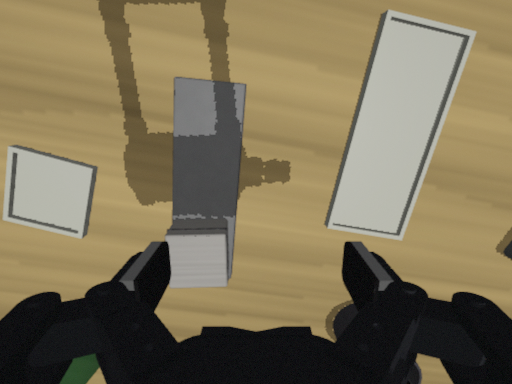

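```bash
python3 -c "
from h import *
p=cam('wrist'); w=back(p,[(168,233),(225,231),(228,286),(172,287)],.086)*1000;print(w,w.mean(0))
"; python3 -m inch '[[1,-8,10,0,0],[1,-14,14,0,0],[1,-14,14,4,0],[1,-8,12,10,0],[1,-4,6,12,0],[1,0,2,8,0]]' >/dev/null; python3 s.py; python3 -c "
from h import *
p=cam('wrist');save(p,'s_w')
togo(595,177,49,101)"
```

```text
[[574.33920445 145.21454832]
 [564.39765566 193.99534212]
 [619.16742137 205.35728749]
 [628.03308936 154.25931734]] [596.48434271 174.70662382]
t 22.68 pos [602.6 165.6 147.6] yaw x-axis 100.1 tilt 3.0 w 85.2 F [-0.3  0.2 -0.9] q6 -1.64 q1 0.13
pitch radial 1.09 lateral 2.77
togo [ 7.4 -6.3 97.1] turn -0.9
```

View pics/s_w.png

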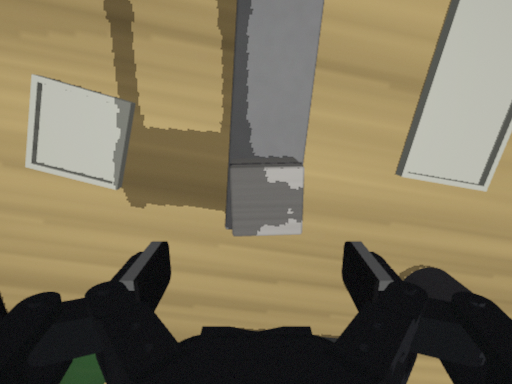

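```bash
python3 -c "
from h import *
p=cam('wrist'); w=back(p,[(230,165),(302,165),(301,234),(233,236)],.086)*1000;print(w,w.mean(0))
"; python3 -m inch '[[1,4,-5,8,-1],[1,3,-3,14,0],[1,0,-2,14,0],[1,0,0,14,0]]' >/dev/null; python3 s.py; python3 -c "
from h import *
p=cam('wrist');save(p,'t_w')
togo(595,176,49,101)"
```

```text
[[571.85377589 145.5624077 ]
 [563.37770883 195.7022309 ]
 [615.52178541 206.74340883]
 [625.11743726 155.94018152]] [593.96767685 175.98705724]
t 23.12 pos [587.5 177.1  96.8] yaw x-axis 101.4 tilt 3.1 w 85.6 F [-0.5  0.8  0.3] q6 -1.65 q1 0.15
pitch radial 1.06 lateral 2.90
togo [-5.2  8.6 44.7] turn 0.4
```

View pics/t_w.png

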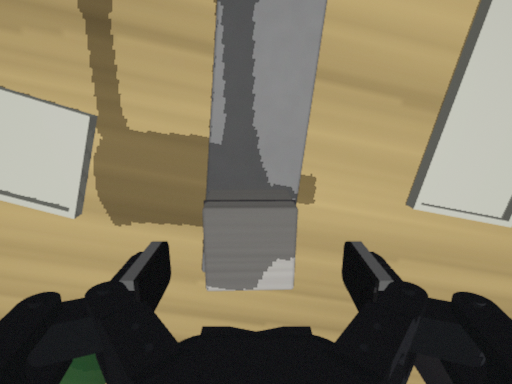

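```bash
python3 -m inch '[[1,-3,4,12,0],[1,-2,3,14,0],[1,0,0,14,0]]' >/dev/null; python3 s.py; python3 -c "
from h import *
togo(595,176,49,101)"
```

```text
t 23.42 pos [593.  177.9  54.2] yaw x-axis 101.7 tilt 3.1 w 85.5 F [ 0.4  0.9 -0.1] q6 -1.66 q1 0.15
pitch radial 0.96 lateral 2.95
togo [-2.5  1.4  5.1] turn 0.7
```

```bash
python3 -m inch '[[1,-2,1,5,1],[1,0,0,1,0]]' >/dev/null; python3 s.py;  python3 -m inch '[[-1,0,0,0,0],[-1,0,0,0,0],[-1,0,0,0,0],[-1,0,0,0,0],[-1,0,0,0,0]]' 35 >/dev/null; python3 s.py;python3 -m inch '[[-1,0,0,-4,0],[-1,0,0,-10,0],[-1,0,0,-16,0],[-1,0,0,-20,0],[-1,0,0,-24,0],[-1,0,0,-20,0]]' >/dev/null; python3 s.py; python3 -c "
from h import *
p=cam('wrist');save(p,'u_w')
togo(584,3,100,101); print(rect(p,'square_tray',.012),rect(p,'file_box',.046))"
```

```text
t 23.58 pos [592.4 176.9  45.2] yaw x-axis 100.7 tilt 3.0 w 85.3 F [ 0.1 -0.4 -0.5] q6 -1.65 q1 0.15
pitch radial 0.68 lateral 2.96
t 24.00 pos [593.5 177.4  47.7] yaw x-axis 100.7 tilt 3.1 w 54.4 F [-0.6 -0.  -1.6] q6 -1.65 q1 0.15
pitch radial 0.86 lateral 2.97
t 24.50 pos [589.2 171.5 143.1] yaw x-axis 100.7 tilt 3.0 w 54.4 F [ 0.  -0.1 -1.2] q6 -1.64 q1 0.14
pitch radial 0.24 lateral 2.96
togo [-166.5  -39.6   38.6] turn -0.3
[(0.58, [14.6, 88.2, 114.5, 115.9], array([584.3,   4.6,  88.4,  86.7,  83.9]))] [(0.67, [219.4, 0.0, 94.8, 208.8], array([520.2, 169. , 162.2,  63.6,   5.4]))]
```

View pics/u_w.png

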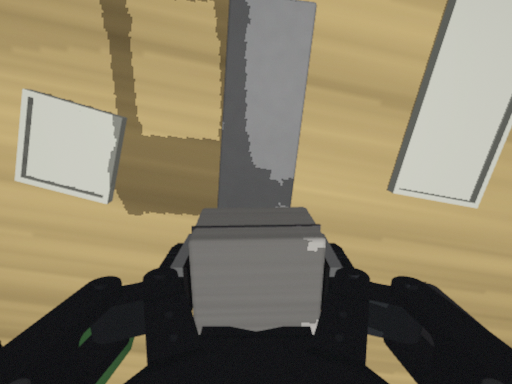

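```bash
python3 -m inch '[[-1,-12,-3,0,0],[-1,-24,-6,0,0],[-1,-30,-7,0,0],[-1,-30,-7,0,0],[-1,-30,-7,0,0],[-1,-24,-6,0,0],[-1,-10,-3,0,0],[-1,0,0,0,6],[-1,0,0,0,6],[-1,0,0,0,5]]' >/dev/null; python3 s.py; python3 -c "
from h import *
p=cam('wrist');save(p,'v_w')
togo(584,4,60,84); print(rect(p,'square_tray',.012))"
```

```text
t 25.48 pos [570.7  -4.6 121.4] yaw x-axis 83.1 tilt 3.3 w 54.7 F [-0.1 -0.9 -1.1] q6 -1.63 q1 -0.16
pitch radial -1.81 lateral 2.73
togo [ 7.2 14.3 61.1] turn -1.1
[(0.63, [212.4, 160.4, 94.4, 49.1], array([561.3,   4.8,  84.2,  44.1,  83.2]))]
```

View pics/v_w.png

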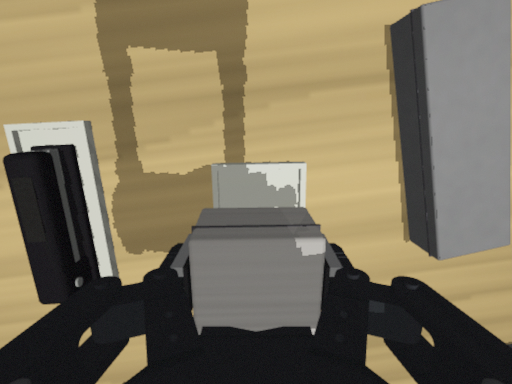

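```bash
python3 -m inch '[[-1,3,4,8,-1],[-1,3,4,14,0],[-1,2,4,14,0],[-1,0,2,14,0],[-1,0,0,12,0]]' >/dev/null; python3 s.py; python3 -c "
from h import *
p=cam('wrist');save(p,'w_w')
togo(584,4,6,84); print(rect(p,'square_tray',.012))"
```

```text
t 26.00 pos [586.5   7.8  56.6] yaw x-axis 85.4 tilt 3.2 w 54.5 F [ 0.4 -0.3 -1.6] q6 -1.66 q1 -0.14
pitch radial -1.50 lateral 2.84
togo [-6.7  1.3 47.8] turn 1.4
[(0.96, [183.2, 152.1, 124.0, 85.8], array([570.1,   4. ,  84.7,  58.4,  85.1]))]
```

View pics/w_w.png

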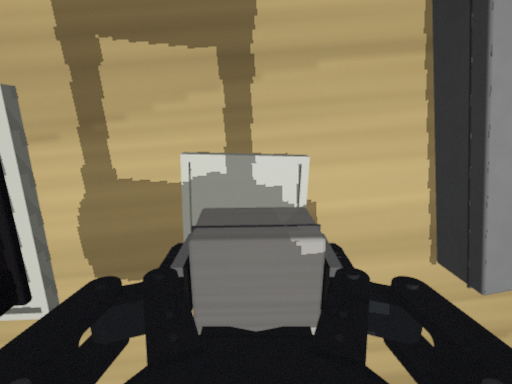

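```bash
python3 -c "
from h import *
p=cam('wrist');w=back(p,[(181,154),(308,156)],.012)*1000;print(w, w.mean(0)+42*np.array([np.cos(-.1),np.sin(-.1)]))"; python3 -m inch '[[-1,-4,0,8,1],[-1,-2,0,14,0],[-1,0,0,10,0]]' >/dev/null; python3 s.py; python3 -c "
from h import *
togo(584,4,6,84)"
```

```text
[[535.58939773 -33.25172884]
 [543.94864096  48.15945687]] [581.55919429   3.26086052]
t 26.40 pos [587.6   3.1  26.4] yaw x-axis 84.4 tilt 3.1 w 54.2 F [-0.7  0.6 -2. ] q6 -1.65 q1 -0.14
pitch radial -1.19 lateral 2.82
togo [-0.5 -3.3 20.5] turn 0.4
```

```bash
python3 -m inch '[[-1,0,-2,9,0],[-1,0,-2,6,0]]' >/dev/null; python3 s.py; python3 -m inch '[[-1,0,-1,3,0]]' >/dev/null; python3 s.py
```

```text
t 26.57 pos [583.8   4.   10.3] yaw x-axis 84.4 tilt 3.0 w 54.5 F [ 0.2 -0.  -1.9] q6 -1.66 q1 -0.14
pitch radial -1.12 lateral 2.82
t 26.65 pos [582.    4.3   6.4] yaw x-axis 84.4 tilt 3.1 w 54.4 F [-0.2  0.4 -1.3] q6 -1.66 q1 -0.14
pitch radial -1.20 lateral 2.82
```

```bash
python3 -m inch '[[-1,0,0,1,0]]' >/dev/null; python3 s.py; python3 -m inch '[[0.6,0,0,0,0],[1,0,0,-1,0],[1,0,0,-1,0],[1,0,0,-2,0],[1,0,0,-14,0],[1,0,0,-20,0],[1,0,0,-25,0],[1,0,0,-25,0],[1,0,0,-25,0],[1,0,0,-25,0],[1,0,0,-15,0]]' >/dev/null; python3 s.py; python3 -c "
from h import *
p=cam('wrist');save(p,'x_w')
print(rect(p,'square_tin',.044),rect(p,'square_tray',.012))"
```

```text
t 26.73 pos [581.6   4.5   5.5] yaw x-axis 84.4 tilt 3.1 w 54.2 F [-1.7  1.6 10.1] q6 -1.66 q1 -0.14
pitch radial -1.22 lateral 2.83
t 27.65 pos [582.3  -3.1 164.7] yaw x-axis 84.4 tilt 3.2 w 85.8 F [-0.7  0.4 -0.2] q6 -1.65 q1 -0.16
pitch radial -1.47 lateral 2.87
[] [(0.61, [214.8, 145.2, 83.2, 81.3], array([583.5,   2.2,  85.7,  85.3,  83.3]))]
```

View pics/x_w.png

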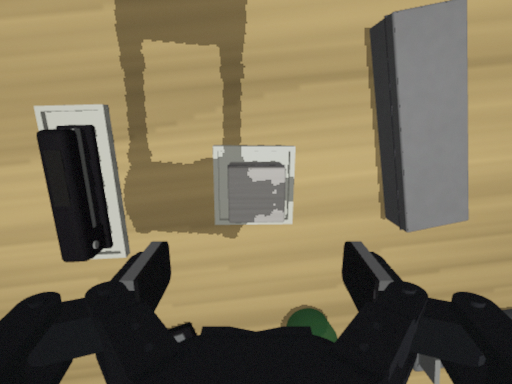

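```bash
python3 -c "
from h import *
togo(520,165,160,95.5)"; python3 -m inch '[[1,10,-3,0,0],[1,20,-7,0,-1],[1,26,-11,0,-2],[1,26,-12,0,-2],[1,26,-12,0,-2],[1,26,-12,0,-2],[1,20,-9,0,-2],[1,12,-3,0,0],[1,4,0,0,0],[1,0,0,0,0]]' >/dev/null; python3 s.py; python3 -c "
from h import *
p=cam('wrist');save(p,'y_w')
for n,z in [('file_box',.046),('box_tray',.012)]: print(n,rect(p,n,z))
togo(538,171.7,100,95.5)"
```

```text
togo [160.7 -78.   13.2] turn -11.1
t 28.63 pos [501.8 178.3 159.6] yaw x-axis 95.7 tilt 4.0 w 85.1 F [-1.1 -0.4 -0.2] q6 -1.53 q1 0.17
pitch radial -2.08 lateral 3.46
file_box [(0.8, [200.7, 120.3, 71.0, 203.8], array([537.5, 170.8, 200.4,  63.5,   5.5]))]
box_tray [(0.56, [363.9, 38.6, 132.5, 221.8], array([ 4.567e+02,  3.591e+02,  2.301e+02,  1.007e+02, -1.000e-01]))]
togo [-11.6  36.5  58.1] turn 0.1
```

View pics/y_w.png

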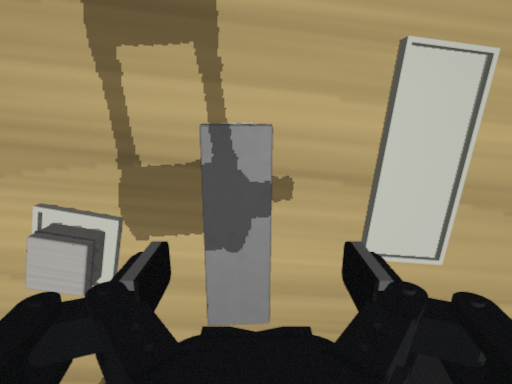

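```bash
python3 -m inch '[[1,-4,10,4,0],[1,-4,12,10,0],[1,-2,10,14,0],[1,0,4,14,0],[1,0,0,14,0]]' >/dev/null; python3 s.py; python3 -c "
from h import *
p=cam('wrist');save(p,'z_w')
print(rect(p,'file_box',.046))
togo(538,171.5,10,95.5)"
```

```text
t 29.20 pos [548.6 167.9 100.6] yaw x-axis 95.2 tilt 3.5 w 85.4 F [ 0.2 -0.1  0.9] q6 -1.55 q1 0.14
pitch radial -1.41 lateral 3.24
[(0.9, [208.0, 47.9, 95.7, 277.5], array([538.6, 170.9, 200. ,  64.8,   5.4]))]
togo [-0.3 -4.  89. ] turn -0.3
```

View pics/z_w.png

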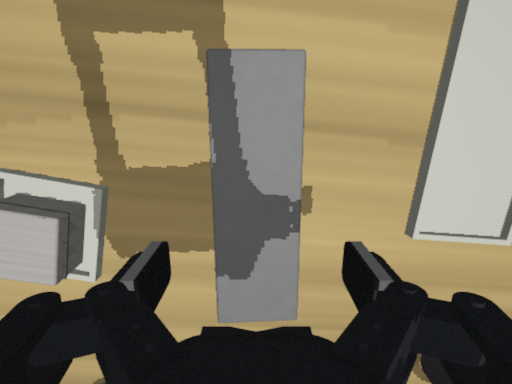

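```bash
python3 -m inch '[[1,0,-2,12,0],[1,0,-1,14,0],[1,0,0,14,0]]' >/dev/null; python3 s.py; python3 -c "
from h import *
togo(538,171.2,10,95.5)"
```

```text
t 29.55 pos [546.5 167.4  59.6] yaw x-axis 95.0 tilt 3.5 w 85.3 F [0.  0.1 0.9] q6 -1.56 q1 0.14
pitch radial -1.43 lateral 3.23
togo [ 1.8 -6.8 50. ] turn -0.5
```

```bash
python3 -m inch '[[1,2,-3,10,0],[1,1,-3,12,0],[1,0,-2,12,0]]' >/dev/null; python3 s.py; python3 -c "
from h import *
p=cam('wrist');save(p,'aa_w')
togo(538,171.2,10,95.5)"
```

```text
t 29.80 pos [540.9 169.4  24.8] yaw x-axis 94.8 tilt 3.4 w 85.7 F [-0.8 -0.4 -0.3] q6 -1.56 q1 0.14
pitch radial -1.23 lateral 3.21
togo [ 1.5 -0.3 12.7] turn -0.7
```

View pics/aa_w.png

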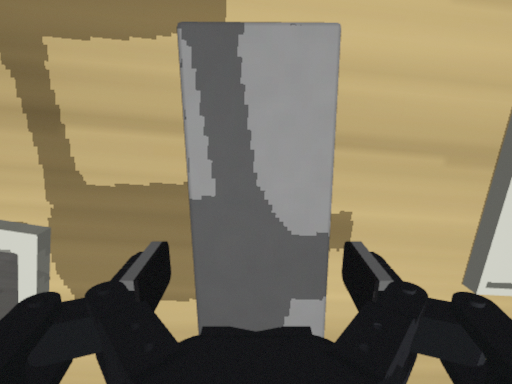

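```bash
python3 -m inch '[[1,1,-1,10,-1],[1,0,0,6,0]]' >/dev/null; python3 s.py;  python3 -m inch '[[-1,0,0,0,0],[-1,0,0,0,0],[-1,0,0,0,0],[-1,0,0,0,0],[-1,0,0,0,0]]' 90 >/dev/null; python3 s.py
```

```text
t 30.02 pos [539.1 169.8   6.9] yaw x-axis 95.8 tilt 3.5 w 85.5 F [-1.2  0.3  0.3] q6 -1.57 q1 0.15
pitch radial -1.40 lateral 3.20
t 30.43 pos [541.  169.6   8.2] yaw x-axis 95.6 tilt 3.6 w 63.3 F [ 0.6 -0.1 -4.7] q6 -1.57 q1 0.14
pitch radial -1.36 lateral 3.28
```

```bash
python3 -m inch '[[-1,0,0,-4,0],[-1,0,0,-8,0],[-1,0,0,-14,0],[-1,0,0,-18,0],[-1,0,0,-18,0],[-1,0,0,-14,0],[-1,0,0,-6,0]]' >/dev/null; python3 s.py; python3 -c "
from h import *
p=cam('wrist');save(p,'bb_w');p=cam('scene');save(p,'bb_s');
togo(460,360,90,95.5)
togo(460,360,90,90)"
```

```text
t 31.02 pos [540.4 163.6  92. ] yaw x-axis 95.5 tilt 3.7 w 63.4 F [ 0.5  0.6 -4.3] q6 -1.56 q1 0.13
pitch radial -1.95 lateral 3.18
togo [202.8 -60.6  14.6] turn 0.0
togo [202.8 -60.6  14.6] turn 5.5
```

View pics/bb_s.png

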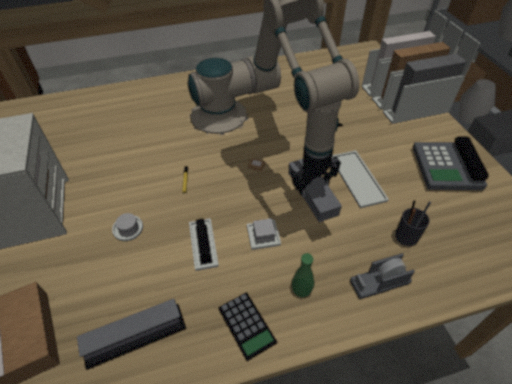

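View pics/bb_w.png

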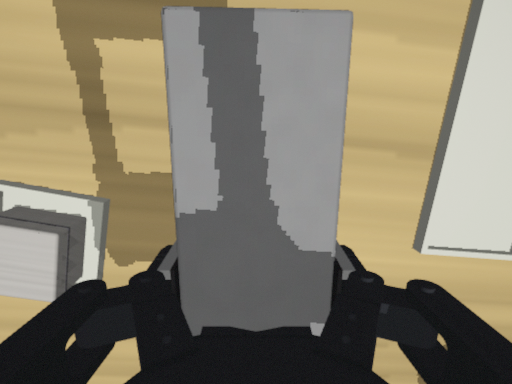

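```bash
python3 -m inch '[[-1,8,-6,0,0],[-1,16,-10,0,0],[-1,24,-12,1,0],[-1,26,-12,2,0],[-1,26,-10,2,0],[-1,26,-6,2,0],[-1,26,-4,2,0],[-1,22,0,2,0],[-1,14,0,1,1],[-1,8,0,0,2],[-1,4,0,0,2]]' >/dev/null; python3 s.py; python3 -c "
from h import *
p=cam('wrist');save(p,'cc_w');print(rect(p,'box_tray',.012))
togo(460,360,60,90)"
```

```text
t 32.03 pos [441.7 364.4  79.8] yaw x-axis 90.1 tilt 4.6 w 63.1 F [ 1.3  0.1 -4.7] q6 -1.09 q1 0.52
pitch radial -2.18 lateral 4.02
[]
togo [-4.5 19.6 18.2] turn 0.2
```

View pics/cc_w.png

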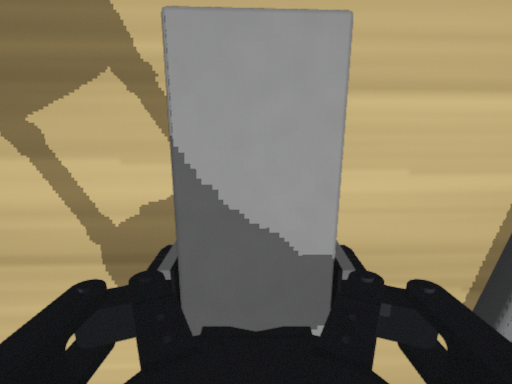

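```bash
python3 -m inch '[[-1,-2,6,2,0],[-1,-2,8,6,0],[-1,0,5,8,0],[-1,0,2,8,0]]' >/dev/null; python3 s.py; python3 -c "
from h import *
p=cam('wrist');save(p,'dd_w');p=cam('scene');f=p['frame'][130:230,290:410];cv2.imwrite('pics/dd_s.png',cv2.resize(f,None,fx=6,fy=6,interpolation=cv2.INTER_CUBIC)[:,:,::-1])
togo(460.2,360.4,12,90)"
```

```text
t 32.47 pos [461.7 359.4  52. ] yaw x-axis 90.4 tilt 4.5 w 63.1 F [ 0.1 -0.4 -6.1] q6 -1.12 q1 0.50
pitch radial -2.34 lateral 3.89
togo [ 0.3  3.  38.6] turn 0.3
```

View pics/dd_s.png

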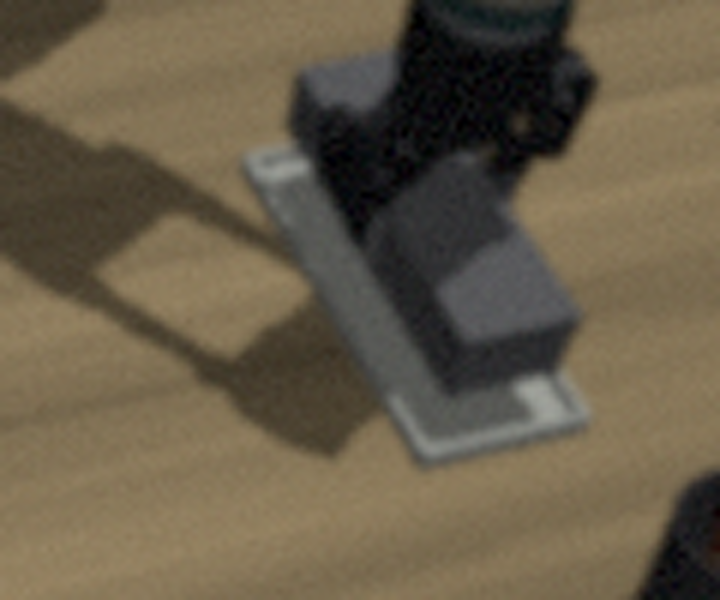

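```bash
python3 -m inch '[[-1,0,2,8,0],[-1,0,1,8,0]]' >/dev/null; python3 s.py; python3 -c "
from h import *
s=manip.get_state();Rm=Rq(s['ee_rot'])
p=cam('scene')
f=p['frame'][130:230,290:410].copy();f=cv2.resize(f,None,fx=6,fy=6,interpolation=cv2.INTER_CUBIC)[:,:,::-1].copy()
def dr(X,c):
    u=(proj(p,X)-[290,130]+.5)*6
    cv2.polylines(f,[np.int32(u)],True,c,1)
def rc(cx,cy,l,w,yaw,z):
    a=np.radians(yaw);d=np.array([np.cos(a),np.sin(a)]);n=np.array([-d[1],d[0]])
    return np.array([[*(np.array([cx,cy])+i*l/2*d+j*w/2*n),z] for i,j in [(1,1),(1,-1),(-1,-1),(-1,1)]])/1000
dr(rc(457.3,360.4,230,94,0,12),(0,0,255));dr(rc(457.3,360.4,220,84,0,12),(0,0,255))
c=s['position'][:2]*1000
z0=s['position'][2]*1000-8.2
dr(rc(c[0]-3,c[1],200,64,.3,z0+46),(0,255,0)); dr(rc(c[0]-3,c[1],200,64,.3,z0),(0,255,0))
cv2.imwrite('pics/ee_s.png',f)
togo(460.2,360.4,12,90)"
```

```text
t 32.73 pos [463.  359.1  34.3] yaw x-axis 90.3 tilt 4.7 w 63.3 F [-0.2  0.7 -6.1] q6 -1.13 q1 0.50
pitch radial -2.52 lateral 3.91
togo [ 0.9 -0.4 20.9] turn 0.3
```

View pics/ee_s.png

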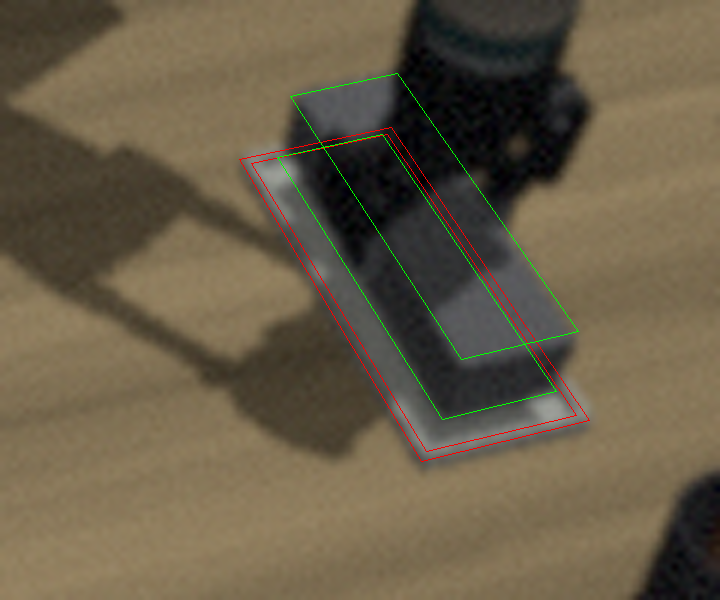

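```bash
python3 -m inch '[[-1,1,-1,8,0],[-1,0,-1,6,0]]' >/dev/null; python3 s.py; python3 -c "
from h import *
togo(460.2,360.4,12,90)"
```

```text
t 32.95 pos [459.6 360.5  18.2] yaw x-axis 90.2 tilt 4.7 w 63.0 F [ 0.4  0.3 -4.7] q6 -1.12 q1 0.50
pitch radial -2.57 lateral 3.93
togo [-0.3  1.   6.1] turn 0.2
```

```bash
python3 -m inch '[[-1,0,1,3,0]]' >/dev/null; python3 s.py; python3 -m inch '[[-1,0,0,2,0]]' >/dev/null; python3 s.py
```

```text
t 33.03 pos [459.1 360.7  14.5] yaw x-axis 90.2 tilt 4.8 w 63.1 F [-4.3 -0.6  2.5] q6 -1.13 q1 0.50
pitch radial -2.67 lateral 3.97
t 33.12 pos [458.8 360.9  12.7] yaw x-axis 90.3 tilt 4.8 w 63.2 F [-1.2 -1.5 15.2] q6 -1.13 q1 0.50
pitch radial -2.67 lateral 3.97
```

```bash
python3 -m inch '[[-1,0,0,1,0],[0.6,0,0,0,0],[1,0,0,0,0],[1,0,0,-2,0],[1,0,0,-3,0],[1,0,0,-10,0],[1,0,0,-16,0],[1,0,0,-25,0],[1,0,0,-25,0],[1,0,0,-25,0],[1,0,0,-25,0],[1,0,0,-25,0],[1,0,0,-20,0]]' >/dev/null; python3 s.py; python3 -c "
from h import *
p=cam('wrist');save(p,'ff_w');print(rect(p,'file_box',.05),rect(p,'box_tray',.012))
p=cam('scene');f=p['frame'][130:230,290:410];cv2.imwrite('pics/ff_s.png',cv2.resize(f,None,fx=6,fy=6,interpolation=cv2.INTER_CUBIC)[:,:,::-1])"
```

```text
t 34.20 pos [472.  354.  200.6] yaw x-axis 90.3 tilt 4.7 w 85.3 F [-0.2  0.7 -0.5] q6 -1.11 q1 0.48
pitch radial -2.56 lateral 3.89
[(0.83, [221.5, 76.6, 69.1, 192.3], array([4.588e+02, 3.603e+02, 2.008e+02, 6.560e+01, 1.000e-01]))] [(0.93, [215.3, 69.4, 81.3, 194.5], array([ 4.569e+02,  3.617e+02,  2.318e+02,  9.470e+01, -2.000e-01]))]
```

View pics/ff_w.png

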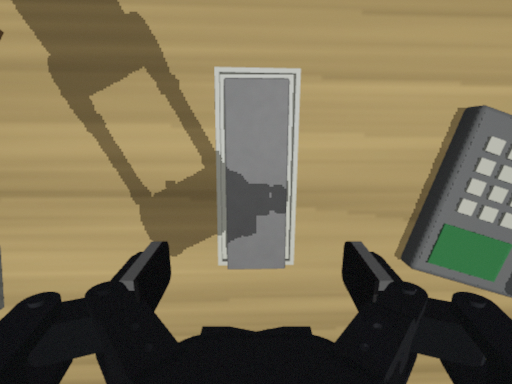

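View pics/ff_s.png

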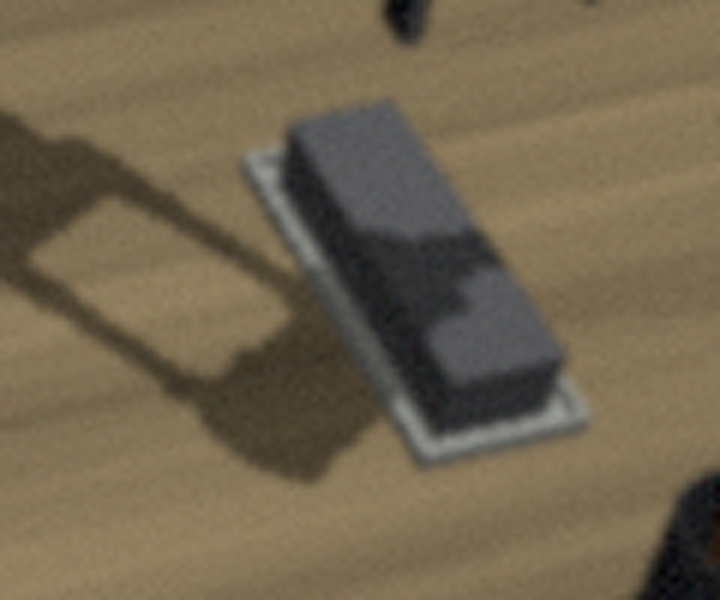

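```bash
python3 -c "
from h import *
p=cam('scene');f=p['frame'][180:280,90:290];cv2.imwrite('pics/gg_s.png',cv2.resize(f,None,fx=4,fy=4,interpolation=cv2.INTER_CUBIC)[:,:,::-1])"
```

```text
(no output)
```

View pics/gg_s.png

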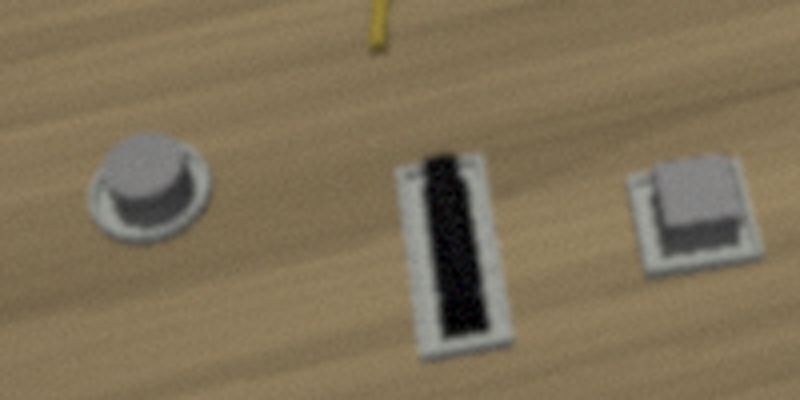

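All four things sit flat in their trays, and the gripper is clear at 200 mm height.

```bash
python3 -c "
from h import *
print(manip.sign_off())"
```

```text
the job is handed in; nothing more can be done
None
```

I took the pile apart from the top down (stapler, round tin, square tin, file box) and set each thing in its tray. I handed the job in at about 34 s of the 128 s allowed.

**Final checks:** The last pictures show all four lying flat inside their rims, with the gripper open and about 0.2 m up. The stapler, round tin and file box measured within about 3 mm of their tray centres. The recogniser missed the square tin after I put it down, so I judged that one by eye in the wrist and scene pictures.

**What went less well:**
- **Tool tilt:** The tool built up 3 to 5° of tilt over the moves, which I could not correct. The things were held slightly tilted in transit and settled flat when released.
- **Contact force:** The wrist force reached 41 N for an instant when the round tin was put down. That press most likely came through the held tin or the fingertips, not the gripper's body. I did not confirm this, and 40 N is the limit for the body.

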